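# Fetch the whetstone from behind the condiments and put them back

## Robot

A 6-joint arm with a two-finger parallel gripper is mounted at the origin on a cart in front of the work surface, level with it; the furniture and walls round the work are solid. World frame = base frame: x ahead of the robot, y to its left, z up, the work surface at z = 0. Lengths are in m, angles in rad, forces in N, time in s.
With the tool pointing down it reaches from about 0.375 to 0.9 m from the base axis. Payload 3.1 kg.
Tool frame: the origin (TCP) lies where the fingers leave the gripper's body, on its centre line; the fingertips stand 73 mm ahead of it and the grasp point (between the pads) lies 54 mm ahead of it; z points along the fingers, y is the line along which they close (so a half turn about z gives the same grasp; the last joint's range is limited). The gripper opens to 85 mm and grips with 20 to 120 N. Pads are 22 mm wide; open, the fingers measure 114 mm over their backs; the gripper's body (76 mm by 85 mm) begins 54 mm behind the grasp point. The pads swing forward as they close: fully open they stand 13 mm farther back than shut.
Start: joints at [-1.393, 0.527, 1.433, -0, 1.181, -0.178], TCP at [0.218, -0.586, 0.304] pointing down, gripper open.
Joint ranges: [-3.08, 3.08], [-0.75, 2.2], [0.22, 2.44], [-1.43, 4.57], [0, 2.65], [-2.85, 2.85]. Speed limits (rad/s): [2.79, 2.79, 3.14, 3.14, 3.14, 3.14].

## Interface

Orientations are given as [roll, pitch, yaw] about the fixed x, y, z axes, in that order (R = Rz(yaw) Ry(pitch) Rx(roll)).
In Python, from cell import bot, eyes, ticket gives the robot as it stands.
- The arm moves only by the tool apply_moves, never from a script. Its argument "motion" is a list of rows, each an object with "travel": the shift along the tool's x, y, z as a fraction of full scale, a list of three; "rot": the turn, a rotation vector about the tool's x, y, z as a fraction of full scale, a list of three; "claw": the closure, from 0 (fully open) to 1 (shut). In form: [{"travel": [x, y, z], "rot": [wx, wy, wz], "claw": claw}, ...]. A call has 1 to 8 rows; each row shifts and turns the commanded pose from where the row before left it, along the tool's axes as they then stand; what a row does not reach is not made up. Full scale, the value 1, is 200 mm for a shift and 90 degrees for a turn. A row lasts 1/8 s, in which the tool goes at most 62.5 mm and 10.7 degrees, less where a joint would pass 70% of its speed; a pose out of reach is approached as far as the arm can. A call with a number of a shift or a turn outside -1 to 1 is refused whole. A call with a gripper value outside its range is refused whole. The fingers move at their own pace and stop on an object; "grip_force" is the grip in N (left out, the last holds). Time passes only in rows, so rows that do not move let the fingers close. It gives the time, the measured TCP pose, the force, the opening and the grip force at its end, in the units of the state.
- bot.get_obs(): the state, without advancing time (a new reading comes with each control period).
- eyes.camera(name): name is "side" or "top"; returns (picture, depth): 480x640x3 uint8, red, green, blue; 480x640 float32, m along the optical axis (not along the pixel's ray), 0 where there is no reading.
- eyes.camera_info(name): a dict with "fx", "fy", "cx", "cy" (pixels), "R" (3x3) and "t" (3): a world point X has camera coordinates R X + t. Camera axes: x right, y down, z forward; pixel columns grow to the right and rows downward; lengths in m; the calibration is good to about 2 mm. A picture is of the moment at which its call begins. camera_info takes no time and is no camera call.
- ticket.job_done(): hands the job in; it is judged then, once.
The state is a dict: "t": time; "joints": joint angles; "qd": joint speeds; "joint_torque": joint torques, N m; "ee_pos": TCP position; "orientation": TCP orientation; "force": force on the tool from outside, world axes, zero at the start; "ft_torque": the same for the moment, N m; "finger_gap": finger opening in m; "gripper_force": force on a finger pad.
Only numpy, scipy, OpenCV 4.12 (cv2) and the standard library are available. Lean on these libraries where they do the work, as an engineer would, in place of code of your own. Each camera call takes 0.05 s, during which the arm holds its last target. There are 200 camera calls.

## Task

Get the whetstone ready for sharpening: it lies at the back of the organiser behind the pepper mill, the spice jar and the salt shaker, so first stand all three upright on the chopping board, then lift the stone out and seat it level between the end stops of the black stone holder, centred and red face still up. Then put the mill, the jar and the shaker back in the organiser, each upright on the very cork spot it came from; knock nothing over and leave the mug and the garlic alone.

Things in the scene. Friction and masses are not known exactly. Their poses are not given: they have to be found in the camera images.
- pepper_mill: Dark brown wooden pepper mill with a small steel knob on top, 58 mm across, 150 mm tall. Origin: centre of its underside, z up. Grip the round head (does not turn): 50 mm across, 109 to 139 mm above the underside. Being much taller than its neighbours, it is in a gripper's way to them while it stands beside them.
- spice_jar: Glass spice jar with a red cap and a green label (the one in the organiser, not those by the wall), 45 mm across, 106 mm tall. Origin: centre of its underside, z up. The cap is 45 mm across from 85 to 106 mm above the underside.
- salt_shaker: Small grey salt shaker, 44 mm across, 90 mm tall, narrowing to 34 mm above about 70 mm. Origin: centre of its underside, z up.
- whetstone: Two-grit sharpening stone, a flat block 60 (x) x 180 (y) x 30 (z) mm, dark grey below and brick red on top, 0.55 kg. Origin: centre of its underside; y along its length, z up. Grip it in the middle across its 60 mm width.
- organiser: Wooden organiser 190 (x) x 240 (y) mm, fixed; origin: centre of underside, front to -x. Floor 12 mm high. Three pale cork spots of 59 mm at x -55 mm, y -64, 0, 64 mm hold mill, jar and shaker in any order; front lip 18 mm high. The whetstone lies along y at about x 14 mm, some 10 mm behind them. Cheeks 36 mm high at y -115, 115 mm from x -10 mm back; back wall 75 mm high, inner face at x 85 mm.
- stone_holder: Narrow black holder for the stone, fixed, 52 (x) x 224 (y) mm: rubber pad, its top 16 mm above the worktop, and at each end a stop 26 mm high, 14 mm thick, 196 mm apart inside (the stone is 180 mm long). The stone lies along its y and overhangs 4 mm at each side. Origin: centre of its underside, z up. The stone may lie either way round.
- chopping_board: Dark wooden chopping board, 190 (x) x 300 (y) x 18 (z) mm, with a groove round its top, fixed to the worktop, empty at the start. Origin: centre of its underside, z up.
- mug_white: Plain white mug, 79 x 114 x 89 mm with its handle, a bystander to be left alone. Origin: on its underside.
- garlic: Bulb of garlic, 56 mm across, 56 mm tall, a bystander to be left alone. Origin: centre of its underside.
Mind the look-alikes: they are no part of the job. Leave any blue look-alike of the spice_jar alone.

How it is judged:
On the way, in this order (a step that is already met when the one before it is completed fails the run):
1. pepper mill, spice jar and salt shaker all stand upright and released on the chopping board at the same time (x of pepper_mill in the frame of chopping_board between -0.09 and 0.09 m and y of pepper_mill in the frame of chopping_board between -0.145 and 0.145 m and z of pepper_mill in the frame of chopping_board between 0.013 and 0.024 m and angle between each of pepper_mill, spice_jar, salt_shaker's own z axis and vertical below 0.12 rad and contact force between the fingers and pepper_mill below 0.2 N and x of spice_jar in the frame of chopping_board between -0.09 and 0.09 m and y of spice_jar in the frame of chopping_board between -0.145 and 0.145 m and z of spice_jar in the frame of chopping_board between 0.013 and 0.024 m and contact force between the fingers and spice_jar below 0.2 N and x of salt_shaker in the frame of chopping_board between -0.09 and 0.09 m and y of salt_shaker in the frame of chopping_board between -0.145 and 0.145 m and z of salt_shaker in the frame of chopping_board between 0.013 and 0.024 m and contact force between the fingers and salt_shaker below 0.2 N), for 0.2 s.
2. the whetstone lies released in the stone holder, level, red face up, between the end stops (x of whetstone in the frame of stone_holder between -0.01 and 0.01 m and y of whetstone in the frame of stone_holder between -0.01 and 0.01 m and z of whetstone in the frame of stone_holder between 0.012 and 0.02 m and angle between the y axis of whetstone and the y axis of stone_holder, either way round below 0.12 rad and angle between whetstone's own z axis and vertical below 0.06 rad and contact force between the fingers and whetstone below 0.2 N), for 0.2 s.
At the end, for the whole second after the job is handed in: Whetstone level, red face up, on the holder's pad between the stops, centred within 10 mm and aligned within 0.12 rad; mill, jar and shaker upright (0.12 rad) in the organiser, each within 15 mm of where it stood at the start; mug and garlic unmoved; all released and at rest (all of step 2 and distance of each of pepper_mill, spice_jar, salt_shaker from where it was at the start of the episode below 0.015 m and angle between each of pepper_mill, spice_jar, salt_shaker's own z axis and vertical below 0.12 rad and contact force between the fingers and pepper_mill below 0.2 N and contact force between the fingers and spice_jar below 0.2 N and contact force between the fingers and salt_shaker below 0.2 N and linear speed of each of pepper_mill, spice_jar, salt_shaker, whetstone below 0.02 m/s); the robot touches nothing.
It fails at once if the pepper mill, the spice jar or the salt shaker falls over (angle between any of pepper_mill, spice_jar, salt_shaker's own z axis and vertical above 0.6 rad).
It fails at once if the mug or the garlic is shifted by more than 20 mm (distance of any of mug_white, garlic from where it was at the start of the episode above 0.02 m).
It also fails if it takes over 147 s, if anything falls off the work surface, if the arm or the gripper's body presses on something with over 40 N, if the wrist force passes 120 N, or if a joint passes its speed limit or range.

## Working session

There is one attempt and no reset: what is moved stays moved. The work goes in short steps, Python scripts to look and compute and a tool call to move; the robot and the scene stay as the last step left them, time stands still between calls to the robot, and variables do not carry over. Pictures are saved under pics/ and viewed, at most 14 in all, crops included, and the job is handed in when it is done.

Besides the shell and the picture viewer there is one more tool, called after "Emit:" by a JSON object that holds its "fn" and its "kwargs". apply_moves: Moves the arm, as the interface text tells. Shift numbers are shares of 200 mm and turn numbers shares of 90 degrees, none past 1 either way. Its arguments: {"type":"object","properties":{"motion":{"type":"array"},"grip_force":{"type":"number"}},"required":["motion"]}

```bash
mkdir -p pics; cat > h.py <<'E'
import numpy as np,cv2
from cell import bot,eyes,ticket
def pt(n,u,v,d):
    c=eyes.camera_info(n);R=np.array(c["R"]);t=np.array(c["t"])
    return R.T@(np.array([(u-c["cx"])/c["fx"]*d,(v-c["cy"])/c["fy"]*d,d])-t)
def cloud(n,d):
    c=eyes.camera_info(n);R=np.array(c["R"]);t=np.array(c["t"])
    v,u=np.mgrid[:480,:640]
    P=np.stack([(u-c["cx"])/c["fx"]*d,(v-c["cy"])/c["fy"]*d,d],-1)
    return (P-t)@R
E
python3 - <<'E'
from h import *
for n in("top","side"):
    p,d=eyes.camera(n);cv2.imwrite(f"pics/{n}0.png",p[:,:,::-1]);np.save(f"{n}0.npy",d);np.save(f"{n}0p.npy",p)
    c=eyes.camera_info(n);print(n,c["fx"],-np.array(c["R"]).T@c["t"],np.round(c["R"],2).tolist())
o=bot.get_obs();print(o)
E
```

```text
top 441.4547533898712 [0.42399403 0.00166423 1.0484198 ] [[-0.02, -1.0, 0.01], [-0.99, 0.02, -0.16], [0.16, -0.01, -0.99]]
side 507.5332924396847 [ 0.61238975 -0.98919794  0.63525643] [[1.0, 0.04, 0.02], [0.04, -0.52, -0.85], [-0.02, 0.85, -0.52]]
{'t': 0.1, 'joints': array([-1.39251536e+00,  5.28383968e-01,  1.43377770e+00,  1.73926370e-05,
        1.18144051e+00, -1.78513970e-01]), 'qd': array([ 0.00032   , -0.001344  , -0.00301907, -0.00079535, -0.00106358,
       -0.00010822]), 'joint_torque': array([-2.31132344e-04, -4.43303168e+01, -1.78586733e+01, -3.45503222e-04,
        3.85136227e-03,  1.82892097e-05]), 'ee_pos': array([ 0.218226  , -0.58511702,  0.30302361]), 'orientation': array([-3.13961792e+00, -3.72647309e-04,  3.56787947e-01]), 'force': array([-0.04484027, -0.23332108,  0.24311725]), 'ft_torque': array([-0.06195234, -0.0568849 , -0.02864837]), 'gripper_force': 0.0, 'finger_gap': 0.08518414557956469}
```

View pics/top0.png

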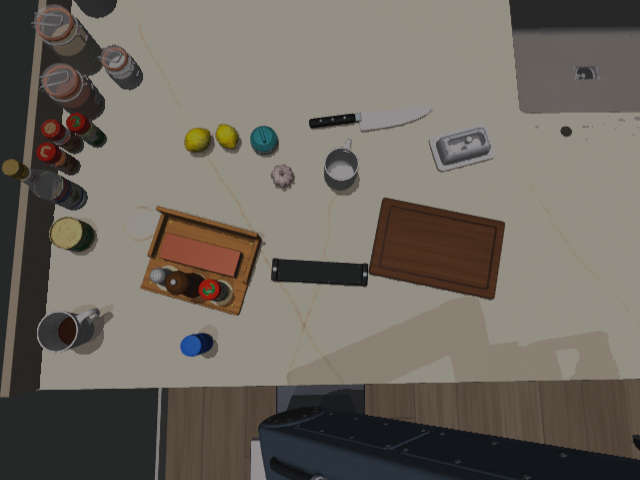

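View pics/side0.png

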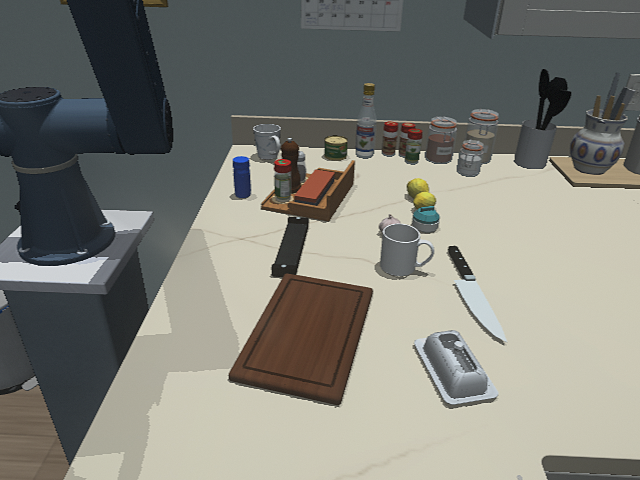

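The top view shows the organiser at about (200,260), with the shaker (158,275), mill (177,283) and jar (210,290). The holder is at (320,272), the board at (438,248), the mug at (341,168), the garlic at (282,176) and the blue look-alike at (195,344). I'll measure these from both depth images.

```bash
python3 - <<'E'
from h import *
C={};
for n in("top","side"):
    d=np.load(n+"0.npy");p=np.load(n+"0p.npy");C[n]=(cloud(n,d),p,d)
P,p,d=C["top"]
def rect(name,m):
    m=m.astype(np.uint8);k,l,s,c=cv2.connectedComponentsWithStats(m)
    i=1+np.argmax(s[1:,4]);Q=P[l==i];r=cv2.minAreaRect((Q[:,:2]*1000).astype(np.float32));print(name,len(Q),np.round(r[0],1),np.round(r[1],1),round(r[2],2),"z",np.round(np.percentile(Q[:,2],[5,50,95]),4));return Q
box=lambda a,b,c,e:(np.add.outer(np.arange(480)*1j,np.arange(640)).real>=a)&(np.arange(640)[None]<=b)&(np.arange(480)[:,None]>=c)&(np.arange(480)[:,None]<=e)
z=P[:,:,2]; R,G,B=[p[:,:,i].astype(int) for i in range(3)]
rect("board",box(365,510,190,305)&(z>.012)&(z<.026))
rect("pad",box(262,375,250,295)&(z>.010)&(z<.021))
rect("holder",box(262,375,250,295)&(z>.008))
rect("stone",box(155,245,225,280)&(z>.034)&(z<.052)&(R>1.6*G)&(R>110))
rect("stone z",box(155,245,225,285)&(z>.037)&(z<.047))
rect("org",box(135,265,200,315)&(z>.007)&(z<.09)) 
rect("orgfloor",box(135,265,200,315)&(z>.007)&(z<.025)) 
rect("wall",box(135,265,200,315)&(z>.06)&(z<.085)) 
rect("mug",box(315,370,140,195)&(z>.02)); rect("garlic",box(265,300,158,195)&(z>.02))
rect("blue",box(175,220,325,365)&(z>.08))
for lo,hi,nm in((.135,.16,"milltop"),(.105,.135,"mill"),(.09,.112,"jartop"),(.075,.098,"shk")):
  for n in C:
    Q=C[n][0];m=(Q[:,:,2]>lo)&(Q[:,:,2]<hi)&(Q[:,:,0]>.3)&(Q[:,:,0]<.55)&(Q[:,:,1]>.15)&(Q[:,:,1]<.5)
    k,l,s,c=cv2.connectedComponentsWithStats(m.astype(np.uint8))
    for i in range(1,k):
      if s[i,4]>15:
        q=Q[l==i];print(nm,n,s[i].tolist(),np.round((q.min(0)+q.max(0))/2,3),np.round(np.ptp(q,axis=0),3),np.round(q.mean(0),3))
for n,b in(("top",p[195:320,130:380]),("side",C["side"][1][130:290,210:370])):cv2.imwrite(f"pics/c{n}.png",cv2.resize(b[:,:,::-1],None,fx=3.2 if n=="top" else 3.7,fy=3.2 if n=="top" else 3.7,interpolation=2))
E
```

```text
board 9847 [ 578.4 -282.8] [299.6 190.1] 77.26 z [0.0147 0.0179 0.0212]
pad 1825 [523.5  -1.4] [199.5  52.1] 85.89 z [0.012  0.0157 0.0189]
holder 2127 [4.869e+02 4.000e-01] [224.4 125.7] 85.98 z [0.012  0.016  0.0262]
stone 1951 [566.9 274. ] [179.4  59.2] 74.73 z [0.0389 0.0418 0.0449]
stone z 2017 [566.  273.4] [181.  60.] 74.67 z [0.0388 0.0418 0.0448]
org 7607 [550.4 276.7] [241.4 190. ] 73.76 z [0.0096 0.0229 0.0739]
orgfloor 3864 [548.2 277. ] [240.3 185.4] 73.76 z [0.0089 0.0123 0.019 ]
wall 527 [636.4 251. ] [238.   10.5] 73.7 z [0.0647 0.0738 0.0771]
mug 810 [624.8 -47.9] [ 77.7 406.3] 86.97 z [0.0248 0.066  0.0896]
garlic 377 [757.3  83.2] [51.5 52.8] 64.18 z [0.0258 0.0369 0.0472]
blue 425 [382.2 144.8] [ 44.8 294.8] 7.65 z [0.0921 0.1059 0.1088]
milltop top [165, 271, 25, 24, 445] [0.495 0.291 0.147] [0.048 0.048 0.025] [0.494 0.29  0.145]
milltop side [280, 139, 19, 13, 159] [0.495 0.286 0.147] [0.048 0.039 0.024] [0.495 0.281 0.145]
mill top [181, 273, 11, 22, 58] [0.494 0.277 0.122] [0.045 0.019 0.025] [0.492 0.273 0.122]
mill top [198, 279, 23, 22, 376] [0.481 0.231 
[... 740 characters left out ...]
] [0.366 0.268 0.1  ] [0.043 0.05  0.02 ] [0.366 0.26  0.102]
shk top [150, 268, 18, 16, 133] [0.515 0.348 0.087] [0.033 0.033 0.021] [0.514 0.344 0.092]
shk top [186, 276, 10, 18, 42] [0.495 0.281 0.085] [0.037 0.019 0.019] [0.493 0.277 0.082]
shk top [214, 281, 10, 20, 49] [0.481 0.217 0.086] [0.042 0.017 0.022] [0.479 0.214 0.085]
shk top [87, 310, 6, 7, 25] [0.437 0.496 0.079] [0.013 0.008 0.007] [0.437 0.497 0.078]
shk top [194, 335, 11, 21, 57] [0.366 0.255 0.086] [0.042 0.018 0.022] [0.368 0.251 0.088]
shk side [274, 154, 31, 28, 244] [0.496 0.278 0.086] [0.072 0.15  0.023] [0.496 0.256 0.086]
shk side [232, 163, 17, 11, 135] [0.365 0.258 0.087] [0.043 0.027 0.022] [0.368 0.253 0.086]
```

View pics/ctop.png

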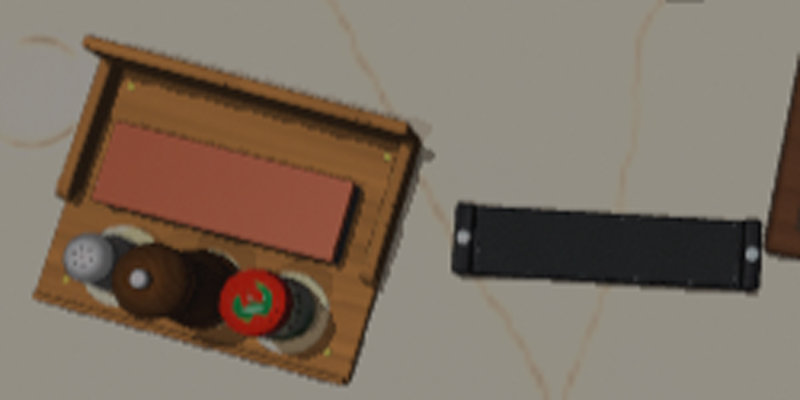

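View pics/cside.png

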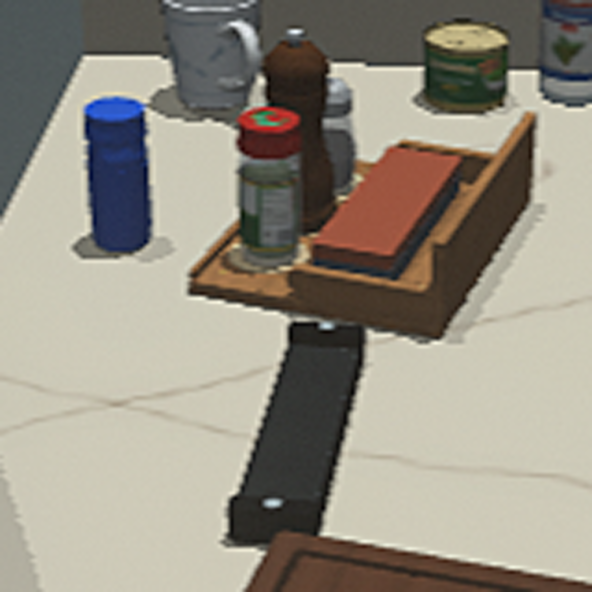

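```bash
cat > go.py <<'E'
# usage: go.py x y z yawdeg -> tool-axis totals in move units from measured pose
import sys
from h import *
from scipy.spatial.transform import Rotation as Ro
o=bot.get_obs();R=Ro.from_euler("xyz",o["orientation"])
x,y,z,w=map(float,sys.argv[1:5])
d=R.inv().apply(np.array([x,y,z])-o["ee_pos"])/.2
r=(R.inv()*Ro.from_euler("xyz",[np.pi,0,np.radians(w)])).as_rotvec()/(np.pi/2)
print("t",round(o["t"],2),"pos",np.round(o["ee_pos"],4),"rpy",np.round(np.degrees(o["orientation"]),2),"gap",round(o["finger_gap"],4),"travel",np.round(d,4),"rows",round(np.linalg.norm(d)/.3,1),"rot",np.round(r,4),"F",np.round(o["force"],1))
E
python3 - <<'E'
from h import *
d=np.load("top0.npy");P=cloud("top",d);z=P[:,:,2]
m=np.zeros_like(z,bool);m[250:295,262:372]=1
for n,lo,hi in(("stops",.0215,.04),("pad",.0105,.0205)):
    k,l,s,c=cv2.connectedComponentsWithStats((m&(z>lo)&(z<hi)).astype(np.uint8))
    for i in range(1,k):
        if s[i,4]>25:
            Q=P[l==i];print(n,s[i],cv2.minAreaRect((Q[:,:2]*1000).astype(np.float32)),Q.mean(0).round(4))
def loc(c,yaw,q):
    a=np.radians(yaw);return np.round([[np.cos(a)*x-np.sin(a)*y+c[0],np.sin(a)*x+np.cos(a)*y+c[1]] for x,y in q],4).tolist()
print("spots",loc((.5504,.2767),-16.24,[(-55,64),(-55,0),(-55,-64)] and [(-.055,.064),(-.055,0),(-.055,-.064)]))
print("board",loc((.5784,-.2828),-12.74,[(0,.09),(0,0),(0,-.09)]))
E
```

```text
stops [271 259   8  22 128] ((530.3707275390625, 102.48942565917969), (13.961577415466309, 49.03846740722656), 86.03011322021484) [0.5305 0.1024 0.0257]
stops [361 264   7  22 127] ((515.4390258789062, -106.75669860839844), (14.07838249206543, 49.371219635009766), 85.37996673583984) [ 0.5151 -0.1066  0.0255]
pad [369 257   3  18  36] ((537.4412841796875, -121.93484497070312), (5.178986549377441, 40.011661529541016), 87.65283966064453) [ 0.5337 -0.1224  0.0156]
pad [ 276  259   87   27 1807] ((523.4931640625, -1.4045639038085938), (199.54415893554688, 52.127933502197266), 85.88732147216797) [ 0.5231 -0.002   0.0156]
spots [[0.5155, 0.3535], [0.4976, 0.2921], [0.4797, 0.2306]]
board [[0.5982, -0.195], [0.5784, -0.2828], [0.5586, -0.3706]]
```

Emit:
{"fn": "apply_moves", "kwargs": {"motion": [{"travel":[0,0,0],"rot":[0,0,-0.099],"claw":0},{"travel":[0,0,0],"rot":[0,0,-0.099],"claw":0},{"travel":[0,0,0],"rot":[0,0,-0.099],"claw":0},{"travel":[0,0,0],"rot":[0,0,-0.099],"claw":0},{"travel":[0,0,0],"rot":[0,0,-0.099],"claw":0},{"travel":[0,0,0],"rot":[0,0,-0.099],"claw":0}], "grip_force": 40}}

```text
t: 0.85
ee_pos: [0.2183, -0.5853, 0.3033]
orientation: [-3.141, -0.001, 1.295]
force: [0.3, -0.3, 0.3]
finger_gap: 0.0856
gripper_force: 0.0
```

```bash
python3 go.py .53 -.25 .32 73.76
```

```text
t 0.85 pos [ 0.2183 -0.5853  0.3033] rpy [-1.7997e+02 -7.0000e-02  7.4200e+01] gap 0.0856 travel [ 2.0376  1.0433 -0.0816] rows 7.6 rot [-0.0004 -0.0007  0.0049] F [ 0.3 -0.3  0.3]
```

Emit:
{"fn": "apply_moves", "kwargs": {"motion": [{"travel":[0.255,0.13,-0.01],"rot":[0,0,0.005],"claw":0},{"travel":[0.255,0.13,-0.01],"rot":[0,0,0],"claw":0},{"travel":[0.255,0.13,-0.01],"rot":[0,0,0],"claw":0},{"travel":[0.255,0.13,-0.01],"rot":[0,0,0],"claw":0},{"travel":[0.255,0.13,-0.01],"rot":[0,0,0],"claw":0},{"travel":[0.255,0.13,-0.01],"rot":[0,0,0],"claw":0},{"travel":[0.255,0.13,-0.01],"rot":[0,0,0],"claw":0},{"travel":[0.255,0.13,-0.01],"rot":[0,0,0],"claw":0}]}}

```text
t: 1.85
ee_pos: [0.5345, -0.2518, 0.3196]
orientation: [-3.141, -0.0, 1.282]
force: [0.9, -1.0, 0.9]
finger_gap: 0.0854
gripper_force: 0.0
```

```bash
python3 go.py .496 .291 .26 73.76
```

```text
t 1.85 pos [ 0.5345 -0.2518  0.3196] rpy [-1.7997e+02 -1.0000e-02  7.3450e+01] gap 0.0854 travel [ 2.5468 -0.9576  0.299 ] rows 9.1 rot [-0.0004 -0.0001 -0.0034] F [ 0.9 -1.   0.9]
```

Emit:
{"fn": "apply_moves", "kwargs": {"motion": [{"travel":[0.255,-0.096,0],"rot":[0,0,-0.003],"claw":0},{"travel":[0.255,-0.096,0],"rot":[0,0,0],"claw":0},{"travel":[0.255,-0.096,0],"rot":[0,0,0],"claw":0},{"travel":[0.255,-0.096,0],"rot":[0,0,0],"claw":0},{"travel":[0.255,-0.096,0],"rot":[0,0,0],"claw":0},{"travel":[0.255,-0.096,0],"rot":[0,0,0],"claw":0},{"travel":[0.255,-0.096,0],"rot":[0,0,0],"claw":0},{"travel":[0.255,-0.096,0],"rot":[0,0,0],"claw":0}]}}

```text
t: 2.85
ee_pos: [0.5002, 0.183, 0.3197]
orientation: [-3.141, 0.0, 1.287]
force: [0.2, 0.1, 0.7]
finger_gap: 0.0854
gripper_force: 0.0
```

Emit:
{"fn": "apply_moves", "kwargs": {"motion": [{"travel":[0.255,-0.096,0],"rot":[0,0,0],"claw":0},{"travel":[0.252,-0.094,0],"rot":[0,0,0],"claw":0},{"travel":[0,0,0.15],"rot":[0,0,0],"claw":0},{"travel":[0,0,0.15],"rot":[0,0,0],"claw":0},{"travel":[0,0,0],"rot":[0,0,0],"claw":0}]}}

```text
t: 3.48
ee_pos: [0.4909, 0.2889, 0.2574]
orientation: [-3.136, 0.004, 1.287]
force: [-0.1, -0.1, 1.0]
finger_gap: 0.0859
gripper_force: 0.0
```

```bash
python3 go.py .496 .291 .19 73.76
```

```text
t 3.48 pos [0.4909 0.2889 0.2574] rpy [-179.68    0.23   73.75] gap 0.0859 travel [0.0185 0.0232 0.3369] rows 1.1 rot [-0.0035  0.0025 -0.0002] F [-0.1 -0.1  1. ]
```

Emit:
{"fn": "apply_moves", "kwargs": {"motion": [{"travel":[0.0185,0.023,0.1],"rot":[-0.003,0.002,0],"claw":0},{"travel":[0,0,0.12],"rot":[0,0,0],"claw":0},{"travel":[0,0,0.117],"rot":[0,0,0],"claw":0},{"travel":[0,0,0],"rot":[0,0,0],"claw":0}]}}

```text
t: 3.98
ee_pos: [0.4982, 0.2912, 0.1921]
orientation: [3.139, -0.002, 1.286]
force: [-0.9, -0.7, 0.3]
finger_gap: 0.0854
gripper_force: 0.0
```

Emit:
{"fn": "apply_moves", "kwargs": {"motion": [{"travel":[0,0,0],"rot":[0,0,0],"claw":1},{"travel":[0,0,0],"rot":[0,0,0],"claw":1},{"travel":[0,0,0],"rot":[0,0,0],"claw":1},{"travel":[0,0,0],"rot":[0,0,0],"claw":1},{"travel":[0,0,0],"rot":[0,0,0],"claw":1},{"travel":[0,0,0],"rot":[0,0,0],"claw":1},{"travel":[0,0,0],"rot":[0,0,0],"claw":1}]}}

```text
t: 4.85
ee_pos: [0.4991, 0.292, 0.1942]
orientation: [3.135, -0.005, 1.287]
force: [-1.5, 1.6, 5.8]
finger_gap: 0.0455
gripper_force: 40.8
```

```bash
python3 go.py .496 .291 .315 73.76
```

```text
t 4.85 pos [0.4991 0.292  0.1942] rpy [179.6   -0.28  73.72] gap 0.0455 travel [-0.006  -0.0092 -0.604 ] rows 2.0 rot [ 0.0045 -0.0031 -0.0004] F [-1.5  1.6  5.8]
```

Emit:
{"fn": "apply_moves", "kwargs": {"motion": [{"travel":[0,0,-0.05],"rot":[0.004,-0.003,0],"claw":1},{"travel":[0,0,-0.13],"rot":[0,0,0],"claw":1},{"travel":[0,0,-0.14],"rot":[0,0,0],"claw":1},{"travel":[0,0,-0.14],"rot":[0,0,0],"claw":1},{"travel":[0,0,-0.14],"rot":[0,0,0],"claw":1},{"travel":[0,0,-0.04],"rot":[0,0,0],"claw":1}]}}

```text
t: 5.6
ee_pos: [0.4992, 0.2919, 0.3226]
orientation: [3.14, -0.001, 1.287]
force: [-0.1, -0.2, -0.9]
finger_gap: 0.046
gripper_force: 41.5
```

```bash
python3 go.py .5982 -.195 .325 73.76; python3 - <<'E'
from h import *
p,d=eyes.camera("side");cv2.imwrite("pics/s1.png",cv2.resize(p[60:240,180:420,::-1],None,fx=2.5,fy=2.5))
E
```

```text
t 5.6 pos [0.4992 0.2919 0.3226] rpy [ 1.7991e+02 -3.0000e-02  7.3730e+01] gap 0.046 travel [-2.1984  1.1577 -0.0114] rows 8.3 rot [ 0.0009 -0.0004 -0.0004] F [-0.1 -0.2 -0.9]
```

View pics/s1.png

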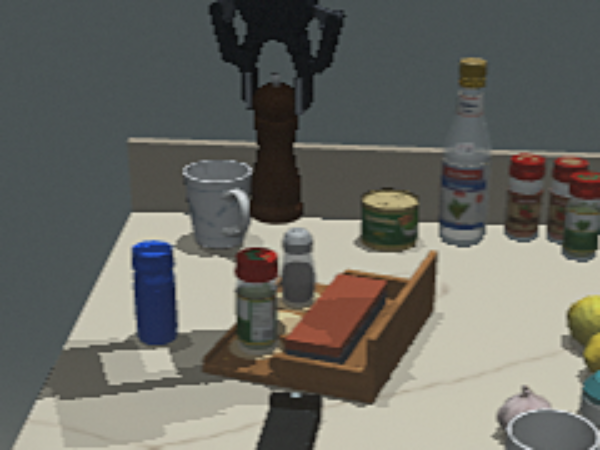

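The mill hangs upright in the fingers, at about (275,150) in the crop, and the jar and shaker still stand. Next I carry it to the board.

Emit:
{"fn": "apply_moves", "kwargs": {"motion": [{"travel":[-0.15,0.08,0],"rot":[0,0,0],"claw":1},{"travel":[-0.228,0.12,0],"rot":[0,0,0],"claw":1},{"travel":[-0.228,0.12,0],"rot":[0,0,0],"claw":1},{"travel":[-0.228,0.12,0],"rot":[0,0,0],"claw":1},{"travel":[-0.228,0.12,0],"rot":[0,0,0],"claw":1},{"travel":[-0.228,0.12,0],"rot":[0,0,0],"claw":1},{"travel":[-0.228,0.12,0],"rot":[0,0,0],"claw":1},{"travel":[-0.228,0.12,0],"rot":[0,0,0],"claw":1}]}}

```text
t: 6.65
ee_pos: [0.5768, -0.0965, 0.3192]
orientation: [-3.137, 0.001, 1.286]
force: [1.3, -0.5, -2.4]
finger_gap: 0.0458
gripper_force: 41.5
```

Emit:
{"fn": "apply_moves", "kwargs": {"motion": [{"travel":[-0.228,0.12,0],"rot":[0,0,0],"claw":1},{"travel":[-0.15,0.08,0],"rot":[0,0,0],"claw":1},{"travel":[-0.07,0.035,0],"rot":[0,0,0],"claw":1},{"travel":[0,0,0.15],"rot":[0,0,0],"claw":1},{"travel":[0,0,0.2],"rot":[0,0,0],"claw":1},{"travel":[0,0,0.15],"rot":[0,0,0],"claw":1},{"travel":[0,0,0],"rot":[0,0,0],"claw":1}]}}

```text
t: 7.52
ee_pos: [0.595, -0.1923, 0.2176]
orientation: [-3.131, -0.001, 1.288]
force: [-0.1, -0.1, -0.7]
finger_gap: 0.0459
gripper_force: 41.7
```

```bash
python3 go.py .5982 -.195 .2 73.76
```

```text
t 7.53 pos [ 0.595  -0.1923  0.2176] rpy [-1.7941e+02 -3.0000e-02  7.3770e+01] gap 0.0459 travel [-0.0087  0.0198  0.0876] rows 0.3 rot [-0.0065 -0.0004  0.0002] F [-0.1 -0.1 -0.7]
```

Emit:
{"fn": "apply_moves", "kwargs": {"motion": [{"travel":[-0.008,0.015,0.03],"rot":[-0.006,0,0],"claw":1},{"travel":[0,0,0.03],"rot":[0,0,0],"claw":1},{"travel":[0,0,0.02],"rot":[0,0,0],"claw":1},{"travel":[0,0,0],"rot":[0,0,0],"claw":1},{"travel":[0,0,0],"rot":[0,0,0],"claw":1}]}}

```text
t: 8.15
ee_pos: [0.5997, -0.1968, 0.2052]
orientation: [3.133, 0.002, 1.287]
force: [-0.3, 0.2, -1.9]
finger_gap: 0.046
gripper_force: 41.7
```

```bash
python3 go.py .5982 -.195 .2 73.76
```

```text
t 8.15 pos [ 0.5997 -0.1968  0.2052] rpy [1.7952e+02 9.0000e-02 7.3720e+01] gap 0.046 travel [ 0.0067 -0.0101  0.0257] rows 0.1 rot [ 0.0053  0.0011 -0.0004] F [-0.3  0.2 -1.9]
```

Emit:
{"fn": "apply_moves", "kwargs": {"motion": [{"travel":[0,0,0.01],"rot":[0.005,0,0],"claw":1},{"travel":[0,0,0.01],"rot":[0,0,0],"claw":1},{"travel":[0,0,0],"rot":[0,0,0],"claw":1},{"travel":[0,0,0],"rot":[0,0,0],"claw":1}]}}

```text
t: 8.65
ee_pos: [0.5996, -0.1967, 0.2008]
orientation: [-3.141, 0.002, 1.287]
force: [-0.4, -0.1, -1.0]
finger_gap: 0.0459
gripper_force: 41.7
```

```bash
python3 go.py .5982 -.195 .2 73.76
```

```text
t 8.65 pos [ 0.5996 -0.1967  0.2008] rpy [-1.7999e+02  9.0000e-02  7.3720e+01] gap 0.0459 travel [ 0.0065 -0.0091  0.0038] rows 0.0 rot [-0.0001  0.001  -0.0004] F [-0.4 -0.1 -1. ]
```

Emit:
{"fn": "apply_moves", "kwargs": {"motion": [{"travel":[0,0,0.01],"rot":[0,0,0],"claw":1},{"travel":[0,0,0],"rot":[0,0,0],"claw":1},{"travel":[0,0,0],"rot":[0,0,0],"claw":1}]}}

```text
t: 9.02
ee_pos: [0.5997, -0.1971, 0.2004]
orientation: [3.141, 0.002, 1.287]
force: [-2.4, 0.3, 5.7]
finger_gap: 0.0459
gripper_force: 42.4
```

Emit:
{"fn": "apply_moves", "kwargs": {"motion": [{"travel":[0,0,-0.002],"rot":[0,0,0],"claw":0.3},{"travel":[0,0,0],"rot":[0,0,0],"claw":0},{"travel":[0,0,0],"rot":[0,0,0],"claw":0},{"travel":[0,0,0],"rot":[0,0,0],"claw":0},{"travel":[0,0,-0.15],"rot":[0,0,0],"claw":0},{"travel":[0,0,-0.2],"rot":[0,0,0],"claw":0},{"travel":[0,0,-0.1],"rot":[0,0,0],"claw":0},{"travel":[0,0,0],"rot":[0,0,0],"claw":0}]}}

```text
t: 10.02
ee_pos: [0.6005, -0.197, 0.2911]
orientation: [3.137, 0.002, 1.287]
force: [0.4, -0.6, -0.7]
finger_gap: 0.0851
gripper_force: 0.0
```

```bash
python3 go.py .481 .231 .27 73.76; python3 - <<'E'
from h import *
for n in("top","side"):
    p,d=eyes.camera(n);Q=cloud(n,d)
    for nm,lo,hi,b in(("jar",.1,.13,(.42,.54,.17,.26)),("shk",.085,.11,(.46,.58,.3,.4)),("shkbody",.04,.08,(.46,.56,.32,.4)),("jarbody",.05,.09,(.42,.54,.17,.27)),("mill",.14,.18,(.53,.68,-.25,-.14))):
        m=(Q[:,:,2]>lo)&(Q[:,:,2]<hi)&(Q[:,:,0]>b[0])&(Q[:,:,0]<b[1])&(Q[:,:,1]>b[2])&(Q[:,:,1]<b[3])
        q=Q[m]
        if len(q)>9: print(n,nm,len(q),np.round((q.min(0)+q.max(0))/2,4),np.round(np.ptp(q,axis=0),3),"z",q[:,2].max().round(4))
E
```

```text
t 10.03 pos [ 0.6005 -0.197   0.2911] rpy [1.7976e+02 1.4000e-01 7.3730e+01] gap 0.0851 travel [ 1.8872 -1.1736  0.0958] rows 7.4 rot [ 0.0027  0.0016 -0.0004] F [ 0.4 -0.6 -0.7]
top jar 378 [0.4816 0.2309 0.1123] [0.044 0.044 0.023] z 0.1237
top shk 200 [0.5149 0.3482 0.0952] [0.033 0.032 0.019] z 0.1047
top shkbody 196 [0.527  0.3418 0.0598] [0.065 0.042 0.04 ] z 0.0796
top jarbody 62 [0.4838 0.2146 0.0702] [0.035 0.013 0.039] z 0.0898
side jar 98 [0.4699 0.2285 0.1112] [0.023 0.047 0.02 ] z 0.1214
side shk 74 [0.5175 0.3425 0.0942] [0.028 0.024 0.018] z 0.103
side shkbody 70 [0.5302 0.3391 0.0601] [0.059 0.037 0.04 ] z 0.0799
side jarbody 238 [0.4811 0.2205 0.07  ] [0.042 0.033 0.04 ] z 0.09
side mill 396 [ 0.5933 -0.2041  0.1547] [0.048 0.035 0.029] z 0.1694
```

Emit:
{"fn": "apply_moves", "kwargs": {"motion": [{"travel":[0.15,-0.093,0],"rot":[0.002,0,0],"claw":0},{"travel":[0.25,-0.155,0],"rot":[0,0,0],"claw":0},{"travel":[0.25,-0.155,0],"rot":[0,0,0],"claw":0},{"travel":[0.25,-0.155,0],"rot":[0,0,0],"claw":0},{"travel":[0.25,-0.155,0],"rot":[0,0,0],"claw":0},{"travel":[0.25,-0.155,0],"rot":[0,0,0],"claw":0},{"travel":[0.25,-0.155,0],"rot":[0,0,0],"claw":0},{"travel":[0.237,-0.15,0],"rot":[0,0,0],"claw":0}]}}

```text
t: 11.12
ee_pos: [0.4788, 0.233, 0.2878]
orientation: [-3.136, 0.003, 1.287]
force: [-0.2, 0.8, -0.2]
finger_gap: 0.0852
gripper_force: 0.0
```

Emit:
{"fn": "apply_moves", "kwargs": {"motion": [{"travel":[0,0,0.1],"rot":[0,0,0],"claw":0},{"travel":[0,0,0.1],"rot":[0,0,0],"claw":0},{"travel":[0,0,0],"rot":[0,0,0],"claw":0},{"travel":[0,0,0],"rot":[0,0,0],"claw":0}]}}

```text
t: 11.62
ee_pos: [0.4802, 0.2312, 0.249]
orientation: [-3.138, 0.002, 1.286]
force: [0.2, 0.2, 0.1]
finger_gap: 0.0857
gripper_force: 0.0
```

```bash
python3 go.py .483 .231 .161 73.76
```

```text
t 11.62 pos [0.4802 0.2312 0.249 ] rpy [-1.7978e+02  1.1000e-01  7.3700e+01] gap 0.0857 travel [0.0039 0.0157 0.4401] rows 1.5 rot [-0.0025  0.0013 -0.0006] F [0.2 0.2 0.1]
```

Emit:
{"fn": "apply_moves", "kwargs": {"motion": [{"travel":[0.004,0.016,0.14],"rot":[-0.002,0.001,0],"claw":0},{"travel":[0,0,0.15],"rot":[0,0,0],"claw":0},{"travel":[0,0,0.145],"rot":[0,0,0],"claw":0},{"travel":[0,0,0],"rot":[0,0,0],"claw":0},{"travel":[0,0,0],"rot":[0,0,0],"claw":0}]}}

```text
t: 12.25
ee_pos: [0.4842, 0.2313, 0.1634]
orientation: [3.14, -0.001, 1.286]
force: [0.5, -0.5, 0.2]
finger_gap: 0.0854
gripper_force: 0.0
```

Emit:
{"fn": "apply_moves", "kwargs": {"motion": [{"travel":[0,0,0],"rot":[0,0,0],"claw":1},{"travel":[0,0,0],"rot":[0,0,0],"claw":1},{"travel":[0,0,0],"rot":[0,0,0],"claw":1},{"travel":[0,0,0],"rot":[0,0,0],"claw":1},{"travel":[0,0,0],"rot":[0,0,0],"claw":1},{"travel":[0,0,0],"rot":[0,0,0],"claw":1},{"travel":[0,0,0],"rot":[0,0,0],"claw":1}]}}

```text
t: 13.12
ee_pos: [0.4837, 0.2315, 0.1634]
orientation: [3.14, -0.001, 1.287]
force: [-1.3, 1.0, 5.7]
finger_gap: 0.0435
gripper_force: 40.0
```

```bash
python3 go.py .483 .231 .161 73.76
```

```text
t 13.12 pos [0.4837 0.2315 0.1634] rpy [ 1.7992e+02 -5.0000e-02  7.3730e+01] gap 0.0435 travel [-0.0031 -0.0026  0.0119] rows 0.0 rot [ 0.0009 -0.0006 -0.0004] F [-1.3  1.   5.7]
```

Emit:
{"fn": "apply_moves", "kwargs": {"motion": [{"travel":[0,0,-0.05],"rot":[0,0,0],"claw":1},{"travel":[0,0,-0.15],"rot":[0,0,0],"claw":1},{"travel":[0,0,-0.22],"rot":[0,0,0],"claw":1},{"travel":[0,0,-0.22],"rot":[0,0,0],"claw":1},{"travel":[0,0,-0.2],"rot":[0,0,0],"claw":1},{"travel":[0,0,-0.06],"rot":[0,0,0],"claw":1},{"travel":[0,0,0],"rot":[0,0,0],"claw":1}]}}

```text
t: 14.0
ee_pos: [0.4831, 0.2312, 0.3425]
orientation: [3.141, -0.0, 1.287]
force: [-1.0, 0.1, -1.0]
finger_gap: 0.0432
gripper_force: 41.1
```

```bash
python3 go.py .5586 -.3706 .34 73.76
```

```text
t 14.0 pos [0.4831 0.2312 0.3425] rpy [ 1.7997e+02 -2.0000e-02  7.3720e+01] gap 0.0432 travel [-2.7824  1.2057  0.0122] rows 10.1 rot [ 0.0004 -0.0002 -0.0004] F [-1.   0.1 -1. ]
```

Emit:
{"fn": "apply_moves", "kwargs": {"motion": [{"travel":[-0.13,0.056,0],"rot":[0,0,0],"claw":1},{"travel":[-0.24,0.104,0],"rot":[0,0,0],"claw":1},{"travel":[-0.24,0.104,0],"rot":[0,0,0],"claw":1},{"travel":[-0.24,0.104,0],"rot":[0,0,0],"claw":1},{"travel":[-0.24,0.104,0],"rot":[0,0,0],"claw":1},{"travel":[-0.24,0.104,0],"rot":[0,0,0],"claw":1},{"travel":[-0.24,0.104,0],"rot":[0,0,0],"claw":1},{"travel":[-0.24,0.104,0],"rot":[0,0,0],"claw":1}]}}

```text
t: 15.0
ee_pos: [0.5314, -0.1615, 0.3397]
orientation: [-3.137, -0.001, 1.286]
force: [1.7, 0.6, -0.8]
finger_gap: 0.0433
gripper_force: 41.0
```

Emit:
{"fn": "apply_moves", "kwargs": {"motion": [{"travel":[-0.24,0.104,0],"rot":[0,0,0],"claw":1},{"travel":[-0.24,0.104,0],"rot":[0,0,0],"claw":1},{"travel":[-0.24,0.104,0],"rot":[0,0,0],"claw":1},{"travel":[-0.16,0.07,0],"rot":[0,0,0],"claw":1},{"travel":[-0.092,0.04,0],"rot":[0,0,0],"claw":1},{"travel":[0,0,0.15],"rot":[0,0,0],"claw":1},{"travel":[0,0,0.15],"rot":[0,0,0],"claw":1},{"travel":[0,0,0],"rot":[0,0,0],"claw":1}]}}

```text
t: 16.0
ee_pos: [0.5573, -0.3683, 0.278]
orientation: [-3.133, -0.005, 1.287]
force: [-0.2, -1.0, -1.6]
finger_gap: 0.0431
gripper_force: 41.1
```

```bash
python3 go.py .5586 -.3706 .175 73.76
```

```text
t 16.0 pos [ 0.5573 -0.3683  0.278 ] rpy [-179.49   -0.28   73.75] gap 0.0431 travel [-0.0119  0.0141  0.5149] rows 1.7 rot [-0.0057 -0.0031 -0.    ] F [-0.2 -1.  -1.6]
```

Emit:
{"fn": "apply_moves", "kwargs": {"motion": [{"travel":[-0.005,0.005,0.1],"rot":[0,0,0],"claw":1},{"travel":[0,0,0.15],"rot":[0,0,0],"claw":1},{"travel":[0,0,0.15],"rot":[0,0,0],"claw":1},{"travel":[0,0,0.08],"rot":[0,0,0],"claw":1},{"travel":[0,0,0.02],"rot":[0,0,0],"claw":1},{"travel":[0,0,0],"rot":[0,0,0],"claw":1},{"travel":[0,0,0],"rot":[0,0,0],"claw":1}]}}

```text
t: 16.88
ee_pos: [0.5602, -0.3722, 0.1837]
orientation: [3.139, 0.001, 1.287]
force: [-0.6, -0.8, -1.3]
finger_gap: 0.0432
gripper_force: 41.1
```

```bash
python3 go.py .5586 -.3706 .1694 73.76
```

```text
t 16.88 pos [ 0.5602 -0.3722  0.1837] rpy [1.7987e+02 6.0000e-02 7.3720e+01] gap 0.0432 travel [ 0.0057 -0.01    0.0716] rows 0.2 rot [ 0.0015  0.0007 -0.0004] F [-0.6 -0.8 -1.3]
```

Emit:
{"fn": "apply_moves", "kwargs": {"motion": [{"travel":[0,0,0.03],"rot":[0,0,0],"claw":1},{"travel":[0,0,0.03],"rot":[0,0,0],"claw":1},{"travel":[0,0,0.01],"rot":[0,0,0],"claw":1},{"travel":[0,0,0.005],"rot":[0,0,0],"claw":1},{"travel":[0,0,0],"rot":[0,0,0],"claw":1},{"travel":[0,0,0],"rot":[0,0,0],"claw":1}]}}

```text
t: 17.62
ee_pos: [0.5595, -0.372, 0.1695]
orientation: [3.141, 0.001, 1.287]
force: [-2.4, 1.1, 10.4]
finger_gap: 0.0435
gripper_force: 42.1
```

Contact. I'll release, rise and go for the shaker.

Emit:
{"fn": "apply_moves", "kwargs": {"motion": [{"travel":[0,0,-0.004],"rot":[0,0,0],"claw":0.3},{"travel":[0,0,0],"rot":[0,0,0],"claw":0},{"travel":[0,0,0],"rot":[0,0,0],"claw":0},{"travel":[0,0,0],"rot":[0,0,0],"claw":0},{"travel":[0,0,-0.2],"rot":[0,0,0],"claw":0},{"travel":[0,0,-0.25],"rot":[0,0,0],"claw":0},{"travel":[0,0,-0.18],"rot":[0,0,0],"claw":0},{"travel":[0,0,0],"rot":[0,0,0],"claw":0}]}}

```text
t: 18.62
ee_pos: [0.5609, -0.3728, 0.298]
orientation: [3.134, 0.004, 1.287]
force: [0.4, 0.6, -0.8]
finger_gap: 0.0856
gripper_force: 0.0
```

```bash
python3 go.py .517 .348 .3 73.76
```

```text
t 18.62 pos [ 0.5609 -0.3728  0.298 ] rpy [179.58   0.21  73.73] gap 0.0856 travel [ 3.3982 -1.2206 -0.0313] rows 12.0 rot [ 0.0047  0.0023 -0.0004] F [ 0.4  0.6 -0.8]
```

Emit:
{"fn": "apply_moves", "kwargs": {"motion": [{"travel":[0.17,-0.061,0],"rot":[0.002,0,0],"claw":0},{"travel":[0.27,-0.097,0],"rot":[0,0,0],"claw":0},{"travel":[0.27,-0.097,0],"rot":[0,0,0],"claw":0},{"travel":[0.27,-0.097,0],"rot":[0,0,0],"claw":0},{"travel":[0.27,-0.097,0],"rot":[0,0,0],"claw":0},{"travel":[0.27,-0.097,0],"rot":[0,0,0],"claw":0},{"travel":[0.27,-0.097,0],"rot":[0,0,0],"claw":0},{"travel":[0.27,-0.097,0],"rot":[0,0,0],"claw":0}]}}

```text
t: 19.62
ee_pos: [0.5319, 0.0671, 0.293]
orientation: [-3.136, 0.0, 1.286]
force: [0.6, 0.4, 1.2]
finger_gap: 0.0852
gripper_force: 0.0
```

Emit:
{"fn": "apply_moves", "kwargs": {"motion": [{"travel":[0.27,-0.097,0],"rot":[0,0,0],"claw":0},{"travel":[0.27,-0.097,0],"rot":[0,0,0],"claw":0},{"travel":[0.27,-0.097,0],"rot":[0,0,0],"claw":0},{"travel":[0.27,-0.097,0],"rot":[0,0,0],"claw":0},{"travel":[0.258,-0.092,0],"rot":[0,0,0],"claw":0},{"travel":[0,0,0.2],"rot":[0,0,0],"claw":0},{"travel":[0,0,0],"rot":[0,0,0],"claw":0},{"travel":[0,0,0],"rot":[0,0,0],"claw":0}]}}

```text
t: 20.62
ee_pos: [0.5158, 0.3485, 0.2545]
orientation: [-3.137, 0.001, 1.286]
force: [0.3, -0.4, 0.4]
finger_gap: 0.0854
gripper_force: 0.0
```

```bash
python3 go.py .517 .349 .122 73.76
```

```text
t 20.62 pos [0.5158 0.3485 0.2545] rpy [-1.7977e+02  5.0000e-02  7.3680e+01] gap 0.0854 travel [0.0048 0.0079 0.6626] rows 2.2 rot [-0.0026  0.0006 -0.0009] F [ 0.3 -0.4  0.4]
```

Emit:
{"fn": "apply_moves", "kwargs": {"motion": [{"travel":[0.005,0.008,0.15],"rot":[0,0,0],"claw":0},{"travel":[0,0,0.2],"rot":[0,0,0],"claw":0},{"travel":[0,0,0.15],"rot":[0,0,0],"claw":0},{"travel":[0,0,0.1],"rot":[0,0,0],"claw":0},{"travel":[0,0,0.06],"rot":[0,0,0],"claw":0},{"travel":[0,0,0],"rot":[0,0,0],"claw":0},{"travel":[0,0,0],"rot":[0,0,0],"claw":0}]}}

```text
t: 21.5
ee_pos: [0.518, 0.3498, 0.1241]
orientation: [-3.14, -0.002, 1.286]
force: [0.7, -0.7, 0.4]
finger_gap: 0.0859
gripper_force: 0.0
```

Emit:
{"fn": "apply_moves", "kwargs": {"motion": [{"travel":[0,0,0],"rot":[0,0,0],"claw":1},{"travel":[0,0,0],"rot":[0,0,0],"claw":1},{"travel":[0,0,0],"rot":[0,0,0],"claw":1},{"travel":[0,0,0],"rot":[0,0,0],"claw":1},{"travel":[0,0,0],"rot":[0,0,0],"claw":1},{"travel":[0,0,0],"rot":[0,0,0],"claw":1},{"travel":[0,0,0],"rot":[0,0,0],"claw":1}]}}

```text
t: 22.38
ee_pos: [0.5171, 0.3499, 0.1236]
orientation: [-3.139, -0.0, 1.287]
force: [-1.9, -0.4, 6.1]
finger_gap: 0.0366
gripper_force: 39.7
```

```bash
python3 go.py .517 .349 .122 73.76
```

```text
t 22.38 pos [0.5171 0.3499 0.1236] rpy [-1.7983e+02 -3.0000e-02  7.3730e+01] gap 0.0366 travel [-0.0045  0.0007  0.008 ] rows 0.0 rot [-0.0019 -0.0003 -0.0003] F [-1.9 -0.4  6.1]
```

Emit:
{"fn": "apply_moves", "kwargs": {"motion": [{"travel":[0,0,-0.03],"rot":[0,0,0],"claw":1},{"travel":[0,0,-0.08],"rot":[0,0,0],"claw":1},{"travel":[0,0,-0.2],"rot":[0,0,0],"claw":1},{"travel":[0,0,-0.25],"rot":[0,0,0],"claw":1},{"travel":[0,0,-0.25],"rot":[0,0,0],"claw":1},{"travel":[0,0,-0.2],"rot":[0,0,0],"claw":1},{"travel":[0,0,-0.04],"rot":[0,0,0],"claw":1}]}}

```text
t: 23.25
ee_pos: [0.5189, 0.35, 0.3371]
orientation: [3.139, -0.005, 1.287]
force: [0.4, 0.2, -1.0]
finger_gap: 0.0366
gripper_force: 39.8
```

```bash
python3 go.py .5784 -.2828 .33 73.76; python3 - <<'E'
from h import *
p,d=eyes.camera("side");a=cv2.resize(p[40:220,180:420,::-1],None,fx=2.2,fy=2.2);b=cv2.resize(p[200:420,200:400,::-1],None,fx=1.8,fy=1.8);b=cv2.copyMakeBorder(b,0,0,0,528-b.shape[1],0);cv2.imwrite("pics/s2.png",b) ; cv2.imwrite("pics/s2.png",cv2.resize(np.hstack([a[:396],b[:396,:264]]),None,fx=1,fy=1))
E
```

```text
t 23.25 pos [0.5189 0.35   0.3371] rpy [179.83  -0.29  73.73] gap 0.0366 travel [-2.954   1.1722  0.0242] rows 10.6 rot [ 0.0019 -0.0032 -0.0004] F [ 0.4  0.2 -1. ]
```

View pics/s2.png

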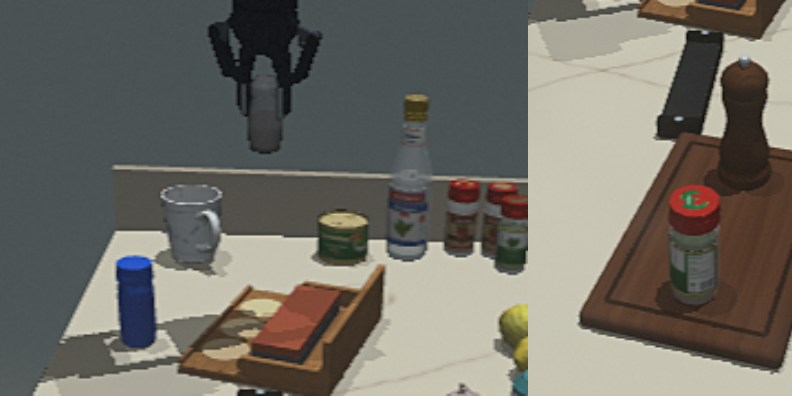

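The shaker hangs upright at about (263,110) in the crop. On the board the jar (693,245) and mill (745,130) both stand upright.

Emit:
{"fn": "apply_moves", "kwargs": {"motion": [{"travel":[-0.15,0.06,0],"rot":[0,0,0],"claw":1},{"travel":[-0.25,0.099,0],"rot":[0,0,0],"claw":1},{"travel":[-0.25,0.099,0],"rot":[0,0,0],"claw":1},{"travel":[-0.25,0.099,0],"rot":[0,0,0],"claw":1},{"travel":[-0.25,0.099,0],"rot":[0,0,0],"claw":1},{"travel":[-0.25,0.099,0],"rot":[0,0,0],"claw":1},{"travel":[-0.25,0.099,0],"rot":[0,0,0],"claw":1},{"travel":[-0.25,0.099,0],"rot":[0,0,0],"claw":1}]}}

```text
t: 24.3
ee_pos: [0.5548, -0.059, 0.3303]
orientation: [-3.134, -0.0, 1.287]
force: [1.8, -0.2, -1.4]
finger_gap: 0.0366
gripper_force: 39.8
```

Emit:
{"fn": "apply_moves", "kwargs": {"motion": [{"travel":[-0.25,0.099,0],"rot":[0,0,0],"claw":1},{"travel":[-0.25,0.099,0],"rot":[0,0,0],"claw":1},{"travel":[-0.25,0.099,0],"rot":[0,0,0],"claw":1},{"travel":[-0.2,0.08,0],"rot":[0,0,0],"claw":1},{"travel":[-0.1,0.04,0],"rot":[0,0,0],"claw":1},{"travel":[0,0,0],"rot":[0,0,0],"claw":1},{"travel":[0,0,0],"rot":[0,0,0],"claw":1}]}}

```text
t: 25.18
ee_pos: [0.5767, -0.2805, 0.3314]
orientation: [-3.136, -0.002, 1.288]
force: [0.4, 1.1, -1.5]
finger_gap: 0.0363
gripper_force: 39.8
```

```bash
python3 go.py .5784 -.2828 .1296 73.76;  python3 - <<'E'
from h import *
for n in("top","side"):
    p,d=eyes.camera(n);Q=cloud(n,d)
    for nm,lo,hi,b in(("mill",.13,.18,(.53,.68,-.25,-.14)),("jar",.1,.13,(.5,.62,-.43,-.32))):
        m=(Q[:,:,2]>lo)&(Q[:,:,2]<hi)&(Q[:,:,0]>b[0])&(Q[:,:,0]<b[1])&(Q[:,:,1]>b[2])&(Q[:,:,1]<b[3])
        q=Q[m]
        if len(q)>9: print(n,nm,len(q),np.round((q.min(0)+q.max(0))/2,4),np.round(np.ptp(q,axis=0),3),"z",q[:,2].max().round(4))
E
```

```text
t 25.18 pos [ 0.5767 -0.2805  0.3314] rpy [-1.7969e+02 -1.0000e-01  7.3790e+01] gap 0.0363 travel [-0.0105  0.0169  1.009 ] rows 3.4 rot [-0.0034 -0.0011  0.0004] F [ 0.4  1.1 -1.5]
top mill 448 [ 0.5934 -0.1955  0.1518] [0.048 0.048 0.037] z 0.1703
side mill 498 [ 0.5933 -0.2029  0.1499] [0.048 0.038 0.04 ] z 0.1697
side jar 696 [ 0.5565 -0.3734  0.1136] [0.045 0.045 0.027] z 0.1269
```

Emit:
{"fn": "apply_moves", "kwargs": {"motion": [{"travel":[-0.005,0.008,0.15],"rot":[0,0,0],"claw":1},{"travel":[0,0,0.22],"rot":[0,0,0],"claw":1},{"travel":[0,0,0.22],"rot":[0,0,0],"claw":1},{"travel":[0,0,0.2],"rot":[0,0,0],"claw":1},{"travel":[0,0,0.12],"rot":[0,0,0],"claw":1},{"travel":[0,0,0.03],"rot":[0,0,0],"claw":1},{"travel":[0,0,0],"rot":[0,0,0],"claw":1},{"travel":[0,0,0],"rot":[0,0,0],"claw":1}]}}

```text
t: 26.28
ee_pos: [0.5786, -0.2839, 0.1457]
orientation: [-3.141, 0.001, 1.287]
force: [0.0, 0.6, -0.7]
finger_gap: 0.0366
gripper_force: 39.8
```

```bash
python3 go.py .5784 -.2828 .1296 73.76
```

```text
t 26.27 pos [ 0.5786 -0.2839  0.1457] rpy [-1.7999e+02  6.0000e-02  7.3750e+01] gap 0.0366 travel [ 0.005  -0.0025  0.0807] rows 0.3 rot [-0.0002  0.0007 -0.0001] F [ 0.   0.6 -0.7]
```

Emit:
{"fn": "apply_moves", "kwargs": {"motion": [{"travel":[0,0,0.03],"rot":[0,0,0],"claw":1},{"travel":[0,0,0.03],"rot":[0,0,0],"claw":1},{"travel":[0,0,0.015],"rot":[0,0,0],"claw":1},{"travel":[0,0,0.007],"rot":[0,0,0],"claw":1},{"travel":[0,0,0],"rot":[0,0,0],"claw":1},{"travel":[0,0,0],"rot":[0,0,0],"claw":1}]}}

```text
t: 27.02
ee_pos: [0.5775, -0.2836, 0.1296]
orientation: [-3.138, 0.0, 1.287]
force: [-2.8, 1.5, 9.6]
finger_gap: 0.0366
gripper_force: 41.6
```

Emit:
{"fn": "apply_moves", "kwargs": {"motion": [{"travel":[0,0,-0.004],"rot":[0,0,0],"claw":0.3},{"travel":[0,0,0],"rot":[0,0,0],"claw":0},{"travel":[0,0,0],"rot":[0,0,0],"claw":0},{"travel":[0,0,0],"rot":[0,0,0],"claw":0},{"travel":[0,0,-0.2],"rot":[0,0,0],"claw":0},{"travel":[0,0,-0.28],"rot":[0,0,0],"claw":0},{"travel":[0,0,-0.25],"rot":[0,0,0],"claw":0},{"travel":[0,0,-0.08],"rot":[0,0,0],"claw":0}]}}

```text
t: 28.02
ee_pos: [0.5794, -0.2846, 0.2944]
orientation: [3.138, 0.002, 1.287]
force: [0.0, -0.5, -0.5]
finger_gap: 0.0857
gripper_force: 0.0
```

```bash
python3 go.py .569 .273 .28 74.7; python3 - <<'E'
from h import *
for n in("top","side"):
    p,d=eyes.camera(n);Q=cloud(n,d);p=p.astype(int)
    m=(Q[:,:,2]>.035)&(Q[:,:,2]<.05)&(p[:,:,0]>1.5*p[:,:,1])&(Q[:,:,0]>.45)&(Q[:,:,0]<.68)&(Q[:,:,1]>.12)&(Q[:,:,1]<.42)
    k,l,s,c=cv2.connectedComponentsWithStats(m.astype(np.uint8));q=Q[l==1+np.argmax(s[1:,4])]
    print(n,cv2.minAreaRect((q[:,:2]*1000).astype(np.float32)),np.median(q[:,2]))
    b=(.5,.68,-.33,-.24);m=(Q[:,:,2]>.08)&(Q[:,:,2]<.125)&(Q[:,:,0]>b[0])&(Q[:,:,0]<b[1])&(Q[:,:,1]>b[2])&(Q[:,:,1]<b[3]);q=Q[m];print(n,"shk",len(q),(q.min(0)+q.max(0))/2,np.ptp(q,axis=0))
E
```

```text
t 28.02 pos [ 0.5794 -0.2846  0.2944] rpy [1.798e+02 1.300e-01 7.373e+01] gap 0.0857 travel [ 2.662  -0.8312  0.0628] rows 9.3 rot [ 0.0022  0.0015 -0.0108] F [ 0.  -0.5 -0.5]
top ((566.0321044921875, 273.1596984863281), (182.193115234375, 60.357723236083984), 74.50648498535156) 0.041811326044394866
top shk 220 [ 0.57625452 -0.28301168  0.09545404] [0.03424326 0.03372848 0.03066174]
side ((549.5759887695312, 211.9478759765625), (61.318904876708984, 59.36770248413086), 76.20453643798828) 0.04284355571025228
side shk 338 [ 0.57582638 -0.28727218  0.0942317 ] [0.03341623 0.02842068 0.02811175]
```

Emit:
{"fn": "apply_moves", "kwargs": {"motion": [{"travel":[0.182,-0.057,0],"rot":[0.002,0,-0.01],"claw":0},{"travel":[0.275,-0.086,0],"rot":[0,0,0],"claw":0},{"travel":[0.275,-0.086,0],"rot":[0,0,0],"claw":0},{"travel":[0.275,-0.086,0],"rot":[0,0,0],"claw":0},{"travel":[0.275,-0.086,0],"rot":[0,0,0],"claw":0},{"travel":[0.275,-0.086,0],"rot":[0,0,0],"claw":0},{"travel":[0.275,-0.086,0],"rot":[0,0,0],"claw":0},{"travel":[0.275,-0.086,0],"rot":[0,0,0],"claw":0}]}}

```text
t: 29.12
ee_pos: [0.562, 0.1591, 0.2886]
orientation: [-3.131, 0.002, 1.302]
force: [-0.1, 0.4, 0.2]
finger_gap: 0.0854
gripper_force: 0.0
```

Emit:
{"fn": "apply_moves", "kwargs": {"motion": [{"travel":[0.275,-0.086,0],"rot":[0,0,0],"claw":0},{"travel":[0.275,-0.086,0],"rot":[0,0,0],"claw":0},{"travel":[0,0,0.2],"rot":[0,0,0],"claw":0},{"travel":[0,0,0.2],"rot":[0,0,0],"claw":0},{"travel":[0,0,0],"rot":[0,0,0],"claw":0},{"travel":[0,0,0],"rot":[0,0,0],"claw":0}], "grip_force": 60}}

```text
t: 29.88
ee_pos: [0.5591, 0.2726, 0.2112]
orientation: [-3.135, 0.0, 1.302]
force: [1.0, -0.0, 0.2]
finger_gap: 0.0851
gripper_force: 0.0
```

```bash
python3 go.py .569 .273 .086 74.6
```

```text
t 29.88 pos [0.5591 0.2726 0.2112] rpy [-1.796e+02  2.000e-02  7.460e+01] gap 0.0851 travel [0.0151 0.0516 0.6257] rows 2.1 rot [-0.0045  0.0002  0.    ] F [ 1.  -0.   0.2]
```

Emit:
{"fn": "apply_moves", "kwargs": {"motion": [{"travel":[0.015,0.05,0.1],"rot":[-0.003,0,0],"claw":0},{"travel":[0,0,0.18],"rot":[0,0,0],"claw":0},{"travel":[0,0,0.15],"rot":[0,0,0],"claw":0},{"travel":[0,0,0.02],"rot":[0,0,0],"claw":0},{"travel":[0,0,0],"rot":[0,0,0],"claw":0},{"travel":[0,0,0],"rot":[0,0,0],"claw":0}]}}

```text
t: 30.62
ee_pos: [0.5703, 0.2733, 0.123]
orientation: [3.14, -0.002, 1.302]
force: [-0.1, -0.4, -0.1]
finger_gap: 0.0851
gripper_force: 0.0
```

```bash
python3 go.py .569 .273 .086 74.6
```

```text
t 30.62 pos [0.5703 0.2733 0.123 ] rpy [ 1.7993e+02 -1.0000e-01  7.4620e+01] gap 0.0851 travel [-0.0037 -0.006   0.1851] rows 0.6 rot [ 0.0008 -0.0011  0.0002] F [-0.1 -0.4 -0.1]
```

Emit:
{"fn": "apply_moves", "kwargs": {"motion": [{"travel":[-0.003,-0.005,0.08],"rot":[0,0,0],"claw":0},{"travel":[0,0,0.08],"rot":[0,0,0],"claw":0},{"travel":[0,0,0.025],"rot":[0,0,0],"claw":0},{"travel":[0,0,0],"rot":[0,0,0],"claw":0},{"travel":[0,0,0],"rot":[0,0,0],"claw":0}]}}

```text
t: 31.25
ee_pos: [0.5684, 0.2729, 0.0895]
orientation: [3.139, -0.001, 1.302]
force: [-13.4, -4.0, 33.0]
finger_gap: 0.0853
gripper_force: 17.0
```

Emit:
{"fn": "apply_moves", "kwargs": {"motion": [{"travel":[0,0,0],"rot":[0,0,0],"claw":1},{"travel":[0,0,0],"rot":[0,0,0],"claw":1},{"travel":[0,0,0],"rot":[0,0,0],"claw":1},{"travel":[0,0,0],"rot":[0,0,0],"claw":1},{"travel":[0,0,0],"rot":[0,0,0],"claw":1},{"travel":[0,0,0],"rot":[0,0,0],"claw":1}]}}

```text
t: 32.0
ee_pos: [0.5758, 0.2734, 0.0937]
orientation: [3.123, -0.009, 1.303]
force: [-1.5, -6.0, 42.1]
finger_gap: 0.0588
gripper_force: 59.0
```

```bash
python3 go.py .569 .273 .24 74.6
```

```text
t 32.0 pos [0.5758 0.2734 0.0937] rpy [178.95  -0.51  74.67] gap 0.0588 travel [-0.0042 -0.0187 -0.7319] rows 2.4 rot [ 0.0117 -0.0057  0.0007] F [-1.5 -6.  42.1]
```

Emit:
{"fn": "apply_moves", "kwargs": {"motion": [{"travel":[0,0,-0.04],"rot":[0,0,0],"claw":1},{"travel":[0,0,-0.08],"rot":[0,0,0],"claw":1},{"travel":[0,0,-0.18],"rot":[0,0,0],"claw":1},{"travel":[0,0,-0.22],"rot":[0,0,0],"claw":1},{"travel":[0,0,-0.18],"rot":[0,0,0],"claw":1},{"travel":[0,0,-0.04],"rot":[0,0,0],"claw":1},{"travel":[0,0,0],"rot":[0,0,0],"claw":1},{"travel":[0,0,0],"rot":[0,0,0],"claw":1}]}}

```text
t: 33.0
ee_pos: [0.5666, 0.2724, 0.2297]
orientation: [-3.135, 0.003, 1.302]
force: [0.3, -0.2, -6.9]
finger_gap: 0.0583
gripper_force: 67.4
```

```bash
python3 go.py .526 -.002 .22 85.9; python3 - <<'E'
from h import *
P=cv2.imwrite
p,d=eyes.camera("side");P("pics/s3.png",cv2.resize(p[60:240,200:440,::-1],None,fx=2.5,fy=2.5))
E
```

```text
t 33.0 pos [0.5666 0.2724 0.2297] rpy [-1.7962e+02  1.6000e-01  7.4630e+01] gap 0.0583 travel [-1.3764  0.1681  0.0512] rows 4.6 rot [-0.0044  0.0014 -0.1253] F [ 0.3 -0.2 -6.9]
```

View pics/s3.png

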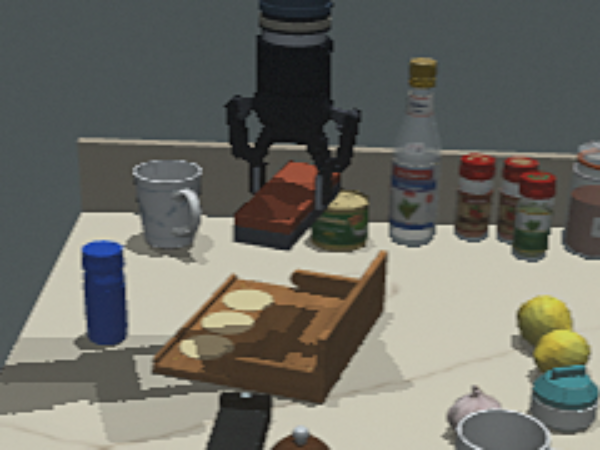

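Emit:
{"fn": "apply_moves", "kwargs": {"motion": [{"travel":[-0.12,0.014,0],"rot":[0,0,0],"claw":1},{"travel":[-0.22,0.027,0],"rot":[0,0,0],"claw":1},{"travel":[-0.25,0.031,0],"rot":[0,0,0],"claw":1},{"travel":[-0.25,0.031,0],"rot":[0,0,0],"claw":1},{"travel":[-0.25,0.031,0],"rot":[0,0,0],"claw":1},{"travel":[-0.19,0.023,0],"rot":[0,0,-0.06],"claw":1},{"travel":[-0.096,0.011,0],"rot":[0,0,-0.065],"claw":1},{"travel":[0,0,0],"rot":[0,0,0],"claw":1}]}}

```text
t: 34.05
ee_pos: [0.5289, -0.0039, 0.232]
orientation: [-3.139, -0.0, 1.495]
force: [-0.6, 0.2, -5.5]
finger_gap: 0.0583
gripper_force: 67.3
```

Emit:
{"fn": "apply_moves", "kwargs": {"motion": [{"travel":[0,0,0.1],"rot":[0,0,0],"claw":1},{"travel":[0,0,0.1],"rot":[0,0,0],"claw":1},{"travel":[0,0,0],"rot":[0,0,0],"claw":1},{"travel":[0,0,0],"rot":[0,0,0],"claw":1},{"travel":[0,0,0],"rot":[0,0,0],"claw":1}]}}

```text
t: 34.67
ee_pos: [0.5299, -0.0016, 0.1932]
orientation: [3.141, -0.0, 1.499]
force: [0.2, -0.4, -6.9]
finger_gap: 0.0588
gripper_force: 67.3
```

```bash
python3 go.py .526 -.002 .14 85.9; python3 - <<'E'
from h import *
for n in ("top","side"):
    p,d=eyes.camera(n);Q=cloud(n,d);p=p.astype(int)
    m=(Q[:,:,2]>.06)&(Q[:,:,2]<.16)&(p[:,:,0]>1.5*p[:,:,1])&(p[:,:,0]>60)&(abs(Q[:,:,0]-.526)<.08)&(abs(Q[:,:,1])<.14)
    q=Q[m];A=np.c_[q[:,:2]-[.526,0],np.ones(len(q))];s=np.linalg.lstsq(A,q[:,2],rcond=None)[0]
    print(n,len(q),cv2.minAreaRect((q[:,:2]*1000).astype(np.float32)),"plane",s.round(4),q.min(0),q.max(0))
    cv2.imwrite(f"pics/{n}4.png",cv2.resize((p[180:360,240:480] if n=="top" else p[120:300,210:450])[:,:,::-1].astype(np.uint8),None,fx=2.5,fy=2.5))
E
```

```text
t 34.67 pos [ 0.5299 -0.0016  0.1932] rpy [ 1.7998e+02 -1.0000e-02  8.5880e+01] gap 0.0588 travel [-0.0034 -0.0195  0.2662] rows 0.9 rot [ 0.0002 -0.0001 -0.0003] F [ 0.2 -0.4 -6.9]
top 398 ((525.6005249023438, -12.909072875976562), (158.98651123046875, 58.593746185302734), 87.96534729003906) plane [-0.0313 -0.0084  0.1411] [ 0.49359451 -0.09330858  0.13557801] [0.55205953 0.06698778 0.14633142]
side 1029 ((529.8414306640625, -4.743247985839844), (182.47299194335938, 58.6413459777832), 86.70045471191406) plane [-0.0204  0.0092  0.1417] [ 0.49581648 -0.09669687  0.12959785] [0.55839134 0.08731655 0.15824313]
```

View pics/side4.png

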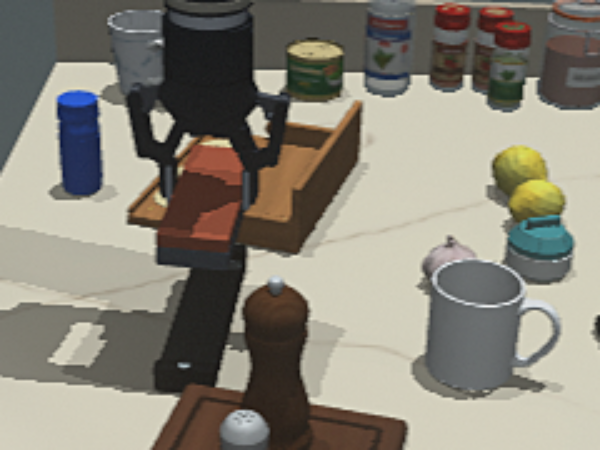

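```bash
python3 go.py .5268 .0008 .108 85.9; python3 - <<'E'
from h import *
d=np.load("side0.npy");P=cloud("side",d)
for n,lo,hi in(("stops",.0225,.04),("pad",.0125,.0195)):
    z=P[:,:,2];m=(z>lo)&(z<hi)&(abs(P[:,:,0]-.523)<.05)&(abs(P[:,:,1])<.13)
    k,l,s,c=cv2.connectedComponentsWithStats(m.astype(np.uint8))
    for i in range(1,k):
        if s[i,4]>15:
            Q=P[l==i];print(n,s[i],cv2.minAreaRect((Q[:,:2]*1000).astype(np.float32)),Q.mean(0).round(4))
E
```

```text
t 34.77 pos [ 0.5298 -0.0017  0.1932] rpy [ 1.800e+02 -1.000e-02  8.588e+01] gap 0.0587 travel [ 0.0112 -0.0156  0.4258] rows 1.4 rot [ 0.     -0.0001 -0.0003] F [ 0.2 -0.1 -7.3]
stops [287 217  21   5  75] ((530.13134765625, 101.30220794677734), (49.26972961425781, 17.41497230529785), 4.512239456176758) [0.5307 0.1001 0.026 ]
stops [271 264  25   6 115] ((515.94140625, -106.98772430419922), (16.246829986572266, 51.518768310546875), 88.7452163696289) [ 0.5158 -0.1086  0.0258]
pad [ 271  221   37   56 1034] ((523.3778686523438, -13.720680236816406), (230.56024169921875, 59.08869934082031), 88.34849548339844) [ 0.5241 -0.0093  0.0166]
```

Emit:
{"fn": "apply_moves", "kwargs": {"motion": [{"travel":[0.0095,-0.022,0.1],"rot":[0,0,0],"claw":1},{"travel":[0,0,0.15],"rot":[0,0,0],"claw":1},{"travel":[0,0,0.13],"rot":[0,0,0],"claw":1},{"travel":[0,0,0.03],"rot":[0,0,0],"claw":1},{"travel":[0,0,0],"rot":[0,0,0],"claw":1},{"travel":[0,0,0],"rot":[0,0,0],"claw":1}]}}

```text
t: 35.52
ee_pos: [0.5258, 0.0004, 0.1115]
orientation: [3.141, -0.0, 1.499]
force: [-0.4, -0.6, -6.6]
finger_gap: 0.0589
gripper_force: 67.5
```

```bash
python3 go.py .5255 .0005 .0977 85.9
```

```text
t 35.52 pos [5.258e-01 4.000e-04 1.115e-01] rpy [179.95  -0.    85.87] gap 0.0589 travel [ 0.0004 -0.0017  0.0689] rows 0.2 rot [ 0.0006 -0.     -0.0003] F [-0.4 -0.6 -6.6]
```

Emit:
{"fn": "apply_moves", "kwargs": {"motion": [{"travel":[0,0,0.025],"rot":[0,0,0],"claw":1},{"travel":[0,0,0.025],"rot":[0,0,0],"claw":1},{"travel":[0,0,0.012],"rot":[0,0,0],"claw":1},{"travel":[0,0,0.006],"rot":[0,0,0],"claw":1},{"travel":[0,0,0],"rot":[0,0,0],"claw":1},{"travel":[0,0,0],"rot":[0,0,0],"claw":1}]}}

```text
t: 36.28
ee_pos: [0.5249, 0.0005, 0.0984]
orientation: [-3.141, -0.0, 1.499]
force: [-2.1, -0.6, 7.8]
finger_gap: 0.0584
gripper_force: 69.1
```

Emit:
{"fn": "apply_moves", "kwargs": {"motion": [{"travel":[0,0,0],"rot":[0,0,0],"claw":0.3},{"travel":[0,0,0],"rot":[0,0,0],"claw":0},{"travel":[0,0,0],"rot":[0,0,0],"claw":0},{"travel":[0,0,0],"rot":[0,0,0],"claw":0},{"travel":[0,0,-0.1],"rot":[0,0,0],"claw":0},{"travel":[0,0,-0.25],"rot":[0,0,0],"claw":0},{"travel":[0,0,-0.28],"rot":[0,0,0],"claw":0},{"travel":[0,0,-0.28],"rot":[0,0,0],"claw":0}], "grip_force": 40}}

```text
t: 37.28
ee_pos: [0.525, 0.0005, 0.2803]
orientation: [-3.14, -0.0, 1.499]
force: [0.0, -0.1, -0.5]
finger_gap: 0.0853
gripper_force: 0.0
```

```bash
python3 go.py .5775 -.2836 .29 73.76; cat > st.py <<'E'
from h import *
for n in ("top","side"):
    p,d=eyes.camera(n);Q=cloud(n,d);p=p.astype(int)
    m=(Q[:,:,2]>.037)&(Q[:,:,2]<.06)&(p[:,:,0]>1.5*p[:,:,1])&(abs(Q[:,:,0]-.526)<.08)&(abs(Q[:,:,1])<.14)
    q=Q[m];A=np.c_[q[:,:2]-[.526,0],np.ones(len(q))];s=np.linalg.lstsq(A,q[:,2],rcond=None)[0]
    print(n,len(q),cv2.minAreaRect((q[:,:2]*1000).astype(np.float32)),"plane",s.round(4))
    cv2.imwrite(f"pics/{n}5.png",cv2.resize((p[180:360,240:480] if n=="top" else p[180:360,210:450])[:,:,::-1].astype(np.uint8),None,fx=2.5,fy=2.5))
E
python3 st.py
```

```text
t 37.27 pos [5.250e-01 5.000e-04 2.803e-01] rpy [-1.7989e+02 -3.0000e-02  8.5870e+01] gap 0.0853 travel [-1.398   0.3639 -0.05  ] rows 4.8 rot [-0.0013 -0.0002  0.1346] F [ 0.  -0.1 -0.5]
top 803 ((517.9793090820312, 16.612464904785156), (145.22593688964844, 55.44435501098633), 80.56838989257812) plane [-0.0028  0.      0.046 ]
side 1055 ((524.3153076171875, -2.24798583984375), (185.5475311279297, 58.41935348510742), 86.05691528320312) plane [-0.0142  0.0099  0.0464]
```

View pics/side5.png

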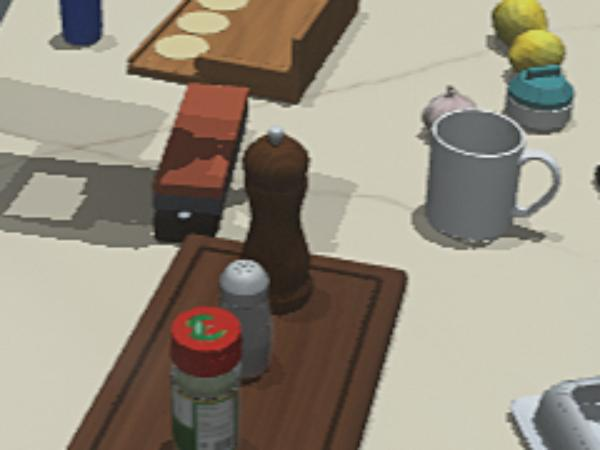

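The stone is seated level on the holder, at about (205,130) in the crop, with its red face up. All three items still stand on the board. Now I return the shaker.

Emit:
{"fn": "apply_moves", "kwargs": {"motion": [{"travel":[0,0,0],"rot":[0,0,0.067],"claw":0},{"travel":[0,0,0],"rot":[0,0,0.0675],"claw":0},{"travel":[-0.2,0.1,-0.05],"rot":[0,0,0],"claw":0},{"travel":[-0.25,0.126,0],"rot":[0,0,0],"claw":0},{"travel":[-0.25,0.126,0],"rot":[0,0,0],"claw":0},{"travel":[-0.25,0.126,0],"rot":[0,0,0],"claw":0},{"travel":[-0.2,0.1,0],"rot":[0,0,0],"claw":0},{"travel":[-0.14,0.071,0],"rot":[0,0,0],"claw":0}]}}

```text
t: 38.38
ee_pos: [0.5775, -0.2857, 0.287]
orientation: [-3.139, -0.0, 1.286]
force: [0.5, 1.5, -0.3]
finger_gap: 0.0857
gripper_force: 0.0
```

Emit:
{"fn": "apply_moves", "kwargs": {"motion": [{"travel":[0,0,0],"rot":[0,0,0],"claw":0},{"travel":[0,0,0],"rot":[0,0,0],"claw":0},{"travel":[0,0,0],"rot":[0,0,0],"claw":0}]}}

```text
t: 38.75
ee_pos: [0.5775, -0.282, 0.2882]
orientation: [-3.139, -0.001, 1.289]
force: [-0.2, 0.8, -0.0]
finger_gap: 0.0854
gripper_force: 0.0
```

```bash
python3 go.py .578 -.2838 .1296 73.76
```

```text
t 38.75 pos [ 0.5775 -0.282   0.2882] rpy [-1.7983e+02 -5.0000e-02  7.3840e+01] gap 0.0854 travel [-0.0085  0.0074  0.7928] rows 2.6 rot [-0.0019 -0.0005  0.0009] F [-0.2  0.8 -0. ]
```

Emit:
{"fn": "apply_moves", "kwargs": {"motion": [{"travel":[-0.006,0.004,0.12],"rot":[0,0,0],"claw":0},{"travel":[0,0,0.22],"rot":[0,0,0],"claw":0},{"travel":[0,0,0.22],"rot":[0,0,0],"claw":0},{"travel":[0,0,0.15],"rot":[0,0,0],"claw":0},{"travel":[0,0,0.08],"rot":[0,0,0],"claw":0},{"travel":[0,0,0],"rot":[0,0,0],"claw":0},{"travel":[0,0,0],"rot":[0,0,0],"claw":0}]}}

```text
t: 39.62
ee_pos: [0.5788, -0.2851, 0.132]
orientation: [3.141, 0.001, 1.288]
force: [-0.4, 0.2, 1.0]
finger_gap: 0.0852
gripper_force: 0.0
```

Emit:
{"fn": "apply_moves", "kwargs": {"motion": [{"travel":[0,0,0],"rot":[0,0,0],"claw":1},{"travel":[0,0,0],"rot":[0,0,0],"claw":1},{"travel":[0,0,0],"rot":[0,0,0],"claw":1},{"travel":[0,0,0],"rot":[0,0,0],"claw":1},{"travel":[0,0,0],"rot":[0,0,0],"claw":1},{"travel":[0,0,0],"rot":[0,0,0],"claw":1},{"travel":[0,0,0],"rot":[0,0,0],"claw":1}]}}

```text
t: 40.5
ee_pos: [0.5781, -0.285, 0.1316]
orientation: [-3.141, 0.0, 1.288]
force: [-0.7, -0.3, 5.5]
finger_gap: 0.0359
gripper_force: 39.6
```

```bash
python3 go.py .578 -.2838 .34 73.76
```

```text
t 40.5 pos [ 0.5781 -0.285   0.1316] rpy [-1.7995e+02  2.0000e-02  7.3770e+01] gap 0.0359 travel [ 0.0053 -0.003  -1.0421] rows 3.5 rot [-0.0006  0.0002  0.0001] F [-0.7 -0.3  5.5]
```

Emit:
{"fn": "apply_moves", "kwargs": {"motion": [{"travel":[0,0,-0.05],"rot":[0,0,0],"claw":1},{"travel":[0,0,-0.15],"rot":[0,0,0],"claw":1},{"travel":[0,0,-0.25],"rot":[0,0,0],"claw":1},{"travel":[0,0,-0.28],"rot":[0,0,0],"claw":1},{"travel":[0,0,-0.22],"rot":[0,0,0],"claw":1},{"travel":[0,0,-0.08],"rot":[0,0,0],"claw":1},{"travel":[0,0,0],"rot":[0,0,0],"claw":1},{"travel":[0.15,-0.06,0],"rot":[0,0,0],"claw":1}]}}

```text
t: 41.5
ee_pos: [0.5744, -0.2539, 0.3338]
orientation: [-3.137, -0.001, 1.285]
force: [-0.1, 0.2, 0.1]
finger_gap: 0.036
gripper_force: 39.7
```

Emit:
{"fn": "apply_moves", "kwargs": {"motion": [{"travel":[0.25,-0.1,0],"rot":[0,0,0],"claw":1},{"travel":[0.25,-0.1,0],"rot":[0,0,0],"claw":1},{"travel":[0.25,-0.1,0],"rot":[0,0,0],"claw":1},{"travel":[0.25,-0.1,0],"rot":[0,0,0],"claw":1},{"travel":[0.25,-0.1,0],"rot":[0,0,0],"claw":1},{"travel":[0.25,-0.1,0],"rot":[0,0,0],"claw":1},{"travel":[0.25,-0.1,0],"rot":[0,0,0],"claw":1},{"travel":[0.25,-0.1,0],"rot":[0,0,0],"claw":1}]}}

```text
t: 42.5
ee_pos: [0.5318, 0.1775, 0.3338]
orientation: [-3.135, 0.002, 1.287]
force: [1.0, 0.1, -1.3]
finger_gap: 0.0358
gripper_force: 39.7
```

Emit:
{"fn": "apply_moves", "kwargs": {"motion": [{"travel":[0.25,-0.1,0],"rot":[0,0,0],"claw":1},{"travel":[0.22,-0.088,0],"rot":[0,0,0],"claw":1},{"travel":[0.2,-0.08,0],"rot":[0,0,0],"claw":1},{"travel":[0.13,-0.05,0],"rot":[0,0,0],"claw":1},{"travel":[0,0,0],"rot":[0,0,0],"claw":1},{"travel":[0,0,0],"rot":[0,0,0],"claw":1}]}}

```text
t: 43.25
ee_pos: [0.5163, 0.3465, 0.3348]
orientation: [-3.137, 0.003, 1.287]
force: [1.2, -0.3, -1.2]
finger_gap: 0.036
gripper_force: 39.7
```

```bash
python3 go.py .5174 .3486 .1256 73.76
```

```text
t 43.25 pos [0.5163 0.3465 0.3348] rpy [-179.74    0.19   73.77] gap 0.036 travel [0.0151 0.007  1.0458] rows 3.5 rot [-0.0029  0.0022  0.0001] F [ 1.2 -0.3 -1.2]
```

Emit:
{"fn": "apply_moves", "kwargs": {"motion": [{"travel":[0.01,0.004,0.15],"rot":[0,0,0],"claw":1},{"travel":[0,0,0.25],"rot":[0,0,0],"claw":1},{"travel":[0,0,0.25],"rot":[0,0,0],"claw":1},{"travel":[0,0,0.2],"rot":[0,0,0],"claw":1},{"travel":[0,0,0.08],"rot":[0,0,0],"claw":1},{"travel":[0,0,0.03],"rot":[0,0,0],"claw":1},{"travel":[0,0,0],"rot":[0,0,0],"claw":1},{"travel":[0,0,0],"rot":[0,0,0],"claw":1}]}}

```text
t: 44.25
ee_pos: [0.5189, 0.3496, 0.1467]
orientation: [3.141, -0.002, 1.287]
force: [1.1, -0.1, -0.7]
finger_gap: 0.036
gripper_force: 39.7
```

```bash
python3 go.py .5174 .3486 .1256 73.76
```

```text
t 44.25 pos [0.5189 0.3496 0.1467] rpy [ 1.7995e+02 -1.2000e-01  7.3760e+01] gap 0.036 travel [-0.007  -0.0061  0.1054] rows 0.4 rot [ 0.0006 -0.0014  0.0001] F [ 1.1 -0.1 -0.7]
```

Emit:
{"fn": "apply_moves", "kwargs": {"motion": [{"travel":[-0.006,-0.005,0.03],"rot":[0,0,0],"claw":1},{"travel":[0,0,0.04],"rot":[0,0,0],"claw":1},{"travel":[0,0,0.02],"rot":[0,0,0],"claw":1},{"travel":[0,0,0.012],"rot":[0,0,0],"claw":1},{"travel":[0,0,0.006],"rot":[0,0,0],"claw":1},{"travel":[0,0,0],"rot":[0,0,0],"claw":1},{"travel":[0,0,0],"rot":[0,0,0],"claw":1}]}}

```text
t: 45.12
ee_pos: [0.5164, 0.3485, 0.1255]
orientation: [-3.14, -0.0, 1.288]
force: [-3.1, -1.1, 12.2]
finger_gap: 0.0359
gripper_force: 41.8
```

Emit:
{"fn": "apply_moves", "kwargs": {"motion": [{"travel":[0,0,-0.004],"rot":[0,0,0],"claw":0.3},{"travel":[0,0,0],"rot":[0,0,0],"claw":0},{"travel":[0,0,0],"rot":[0,0,0],"claw":0},{"travel":[0,0,0],"rot":[0,0,0],"claw":0},{"travel":[0,0,-0.2],"rot":[0,0,0],"claw":0},{"travel":[0,0,-0.28],"rot":[0,0,0],"claw":0},{"travel":[0,0,-0.28],"rot":[0,0,0],"claw":0},{"travel":[0,0,-0.12],"rot":[0,0,0],"claw":0}]}}

```text
t: 46.12
ee_pos: [0.5181, 0.3488, 0.3041]
orientation: [3.138, -0.004, 1.288]
force: [-0.0, 0.7, -0.9]
finger_gap: 0.0856
gripper_force: 0.0
```

Emit:
{"fn": "apply_moves", "kwargs": {"motion": [{"travel":[-0.17,0.061,0],"rot":[0,0,0],"claw":0},{"travel":[-0.27,0.0965,0],"rot":[0,0,0],"claw":0},{"travel":[-0.27,0.0965,0],"rot":[0,0,0],"claw":0},{"travel":[-0.27,0.0965,0],"rot":[0,0,0],"claw":0},{"travel":[-0.27,0.0965,0],"rot":[0,0,0],"claw":0},{"travel":[-0.27,0.0965,0],"rot":[0,0,0],"claw":0},{"travel":[-0.27,0.0965,0],"rot":[0,0,0],"claw":0},{"travel":[-0.27,0.0965,0],"rot":[0,0,0],"claw":0}]}}

```text
t: 47.12
ee_pos: [0.5431, -0.0904, 0.2999]
orientation: [-3.14, -0.0, 1.287]
force: [0.8, 0.4, 1.1]
finger_gap: 0.0855
gripper_force: 0.0
```

Emit:
{"fn": "apply_moves", "kwargs": {"motion": [{"travel":[-0.27,0.0965,0],"rot":[0,0,0],"claw":0},{"travel":[-0.27,0.0965,0],"rot":[0,0,0],"claw":0},{"travel":[-0.27,0.0965,0],"rot":[0,0,0],"claw":0},{"travel":[-0.27,0.0965,0],"rot":[0,0,0],"claw":0},{"travel":[-0.15,0.054,0],"rot":[0,0,0],"claw":0},{"travel":[-0.1,0.036,0],"rot":[0,0,0],"claw":0},{"travel":[0,0,0],"rot":[0,0,0],"claw":0},{"travel":[0,0,0],"rot":[0,0,0],"claw":0}]}}

```text
t: 48.12
ee_pos: [0.5602, -0.3689, 0.2996]
orientation: [-3.139, -0.001, 1.289]
force: [0.5, 0.3, -0.1]
finger_gap: 0.0851
gripper_force: 0.0
```

```bash
python3 go.py .5595 -.372 .1694 73.76
```

```text
t 48.12 pos [ 0.5602 -0.3689  0.2996] rpy [-1.7984e+02 -7.0000e-02  7.3830e+01] gap 0.0851 travel [-0.0168  0.0027  0.6507] rows 2.2 rot [-0.0018 -0.0008  0.0008] F [ 0.5  0.3 -0.1]
```

Emit:
{"fn": "apply_moves", "kwargs": {"motion": [{"travel":[-0.014,0,0.1],"rot":[0,0,0],"claw":0},{"travel":[0,0,0.2],"rot":[0,0,0],"claw":0},{"travel":[0,0,0.2],"rot":[0,0,0],"claw":0},{"travel":[0,0,0.12],"rot":[0,0,0],"claw":0},{"travel":[0,0,0.035],"rot":[0,0,0],"claw":0},{"travel":[0,0,0],"rot":[0,0,0],"claw":0},{"travel":[0,0,0],"rot":[0,0,0],"claw":0}]}}

```text
t: 49.0
ee_pos: [0.5601, -0.3733, 0.1704]
orientation: [3.141, 0.001, 1.288]
force: [0.4, -0.4, 0.3]
finger_gap: 0.0855
gripper_force: 0.0
```

Emit:
{"fn": "apply_moves", "kwargs": {"motion": [{"travel":[0,0,0],"rot":[0,0,0],"claw":1},{"travel":[0,0,0],"rot":[0,0,0],"claw":1},{"travel":[0,0,0],"rot":[0,0,0],"claw":1},{"travel":[0,0,0],"rot":[0,0,0],"claw":1},{"travel":[0,0,0],"rot":[0,0,0],"claw":1},{"travel":[0,0,0],"rot":[0,0,0],"claw":1},{"travel":[0,0,0],"rot":[0,0,0],"claw":1}]}}

```text
t: 49.88
ee_pos: [0.5594, -0.3734, 0.1696]
orientation: [-3.141, 0.0, 1.287]
force: [-1.3, 0.2, 5.6]
finger_gap: 0.0428
gripper_force: 40.6
```

```bash
python3 go.py .483 .231 .34 73.76
```

```text
t 49.88 pos [ 0.5594 -0.3734  0.1696] rpy [-1.7994e+02  3.0000e-02  7.3770e+01] gap 0.0428 travel [ 2.7943 -1.2121 -0.8521] rows 10.5 rot [-0.0006  0.0003  0.0001] F [-1.3  0.2  5.6]
```

Emit:
{"fn": "apply_moves", "kwargs": {"motion": [{"travel":[0,0,-0.05],"rot":[0,0,0],"claw":1},{"travel":[0,0,-0.15],"rot":[0,0,0],"claw":1},{"travel":[0,0,-0.25],"rot":[0,0,0],"claw":1},{"travel":[0,0,-0.25],"rot":[0,0,0],"claw":1},{"travel":[0,0,-0.15],"rot":[0,0,0],"claw":1},{"travel":[0,0,-0.03],"rot":[0,0,0],"claw":1},{"travel":[0,0,0],"rot":[0,0,0],"claw":1},{"travel":[0.15,-0.065,0],"rot":[0,0,0],"claw":1}]}}

```text
t: 50.88
ee_pos: [0.5548, -0.3419, 0.3419]
orientation: [-3.137, -0.001, 1.285]
force: [-0.1, 0.1, -1.6]
finger_gap: 0.0431
gripper_force: 41.0
```

Emit:
{"fn": "apply_moves", "kwargs": {"motion": [{"travel":[0.24,-0.104,0],"rot":[0,0,0],"claw":1},{"travel":[0.24,-0.104,0],"rot":[0,0,0],"claw":1},{"travel":[0.24,-0.104,0],"rot":[0,0,0],"claw":1},{"travel":[0.24,-0.104,0],"rot":[0,0,0],"claw":1},{"travel":[0.24,-0.104,0],"rot":[0,0,0],"claw":1},{"travel":[0.24,-0.104,0],"rot":[0,0,0],"claw":1},{"travel":[0.24,-0.104,0],"rot":[0,0,0],"claw":1},{"travel":[0.24,-0.104,0],"rot":[0,0,0],"claw":1}]}}

```text
t: 51.88
ee_pos: [0.5017, 0.076, 0.3429]
orientation: [-3.136, 0.001, 1.287]
force: [0.2, 1.0, -1.3]
finger_gap: 0.0433
gripper_force: 41.0
```

Emit:
{"fn": "apply_moves", "kwargs": {"motion": [{"travel":[0.24,-0.104,0],"rot":[0,0,0],"claw":1},{"travel":[0.2,-0.087,0],"rot":[0,0,0],"claw":1},{"travel":[0.17,-0.074,0],"rot":[0,0,0],"claw":1},{"travel":[0.11,-0.048,0],"rot":[0,0,0],"claw":1},{"travel":[0,0,0],"rot":[0,0,0],"claw":1},{"travel":[0,0,0],"rot":[0,0,0],"claw":1}]}}

```text
t: 52.62
ee_pos: [0.4827, 0.2296, 0.3438]
orientation: [-3.138, 0.002, 1.288]
force: [0.4, -0.9, -1.9]
finger_gap: 0.0432
gripper_force: 41.0
```

```bash
python3 go.py .4837 .2302 .1636 73.76
```

```text
t 52.62 pos [0.4827 0.2296 0.3438] rpy [-1.7977e+02  1.1000e-01  7.3770e+01] gap 0.0432 travel [0.0062 0.0075 0.901 ] rows 3.0 rot [-0.0025  0.0013  0.0001] F [ 0.4 -0.9 -1.9]
```

Emit:
{"fn": "apply_moves", "kwargs": {"motion": [{"travel":[0.003,0.003,0.15],"rot":[0,0,0],"claw":1},{"travel":[0,0,0.25],"rot":[0,0,0],"claw":1},{"travel":[0,0,0.22],"rot":[0,0,0],"claw":1},{"travel":[0,0,0.12],"rot":[0,0,0],"claw":1},{"travel":[0,0,0.06],"rot":[0,0,0],"claw":1},{"travel":[0,0,0.02],"rot":[0,0,0],"claw":1},{"travel":[0,0,0],"rot":[0,0,0],"claw":1},{"travel":[0,0,0],"rot":[0,0,0],"claw":1}]}}

```text
t: 53.62
ee_pos: [0.4843, 0.2308, 0.1822]
orientation: [3.141, -0.001, 1.287]
force: [0.6, 0.2, -1.6]
finger_gap: 0.0433
gripper_force: 41.0
```

```bash
python3 go.py .4837 .2302 .1636 73.76
```

```text
t 53.62 pos [0.4843 0.2308 0.1822] rpy [ 1.7998e+02 -7.0000e-02  7.3770e+01] gap 0.0433 travel [-0.0037 -0.002   0.0931] rows 0.3 rot [ 0.0002 -0.0007  0.0001] F [ 0.6  0.2 -1.6]
```

Emit:
{"fn": "apply_moves", "kwargs": {"motion": [{"travel":[-0.003,-0.002,0.03],"rot":[0,0,0],"claw":1},{"travel":[0,0,0.035],"rot":[0,0,0],"claw":1},{"travel":[0,0,0.017],"rot":[0,0,0],"claw":1},{"travel":[0,0,0.01],"rot":[0,0,0],"claw":1},{"travel":[0,0,0.005],"rot":[0,0,0],"claw":1},{"travel":[0,0,0],"rot":[0,0,0],"claw":1},{"travel":[0,0,0],"rot":[0,0,0],"claw":1}]}}

```text
t: 54.5
ee_pos: [0.4828, 0.2305, 0.1635]
orientation: [-3.14, -0.001, 1.288]
force: [-3.6, -0.4, 12.9]
finger_gap: 0.0437
gripper_force: 42.2
```

Emit:
{"fn": "apply_moves", "kwargs": {"motion": [{"travel":[0,0,-0.004],"rot":[0,0,0],"claw":0.3},{"travel":[0,0,0],"rot":[0,0,0],"claw":0},{"travel":[0,0,0],"rot":[0,0,0],"claw":0},{"travel":[0,0,0],"rot":[0,0,0],"claw":0},{"travel":[0,0,-0.2],"rot":[0,0,0],"claw":0},{"travel":[0,0,-0.28],"rot":[0,0,0],"claw":0},{"travel":[0,0,-0.2],"rot":[0,0,0],"claw":0},{"travel":[0,0,0],"rot":[0,0,0],"claw":0}]}}

```text
t: 55.5
ee_pos: [0.485, 0.2306, 0.302]
orientation: [3.136, -0.004, 1.288]
force: [-0.8, 0.1, 0.1]
finger_gap: 0.0856
gripper_force: 0.0
```

Emit:
{"fn": "apply_moves", "kwargs": {"motion": [{"travel":[-0.15,0.092,0],"rot":[0,0,0],"claw":0},{"travel":[-0.23,0.141,0],"rot":[0,0,0],"claw":0},{"travel":[-0.23,0.141,0],"rot":[0,0,0],"claw":0},{"travel":[-0.23,0.141,0],"rot":[0,0,0],"claw":0},{"travel":[-0.23,0.141,0],"rot":[0,0,0],"claw":0},{"travel":[-0.23,0.141,0],"rot":[0,0,0],"claw":0},{"travel":[-0.23,0.141,0],"rot":[0,0,0],"claw":0},{"travel":[-0.2,0.123,0],"rot":[0,0,0],"claw":0}]}}

```text
t: 56.5
ee_pos: [0.59, -0.1632, 0.2964]
orientation: [-3.137, -0.001, 1.287]
force: [0.5, -0.2, 0.5]
finger_gap: 0.0852
gripper_force: 0.0
```

Emit:
{"fn": "apply_moves", "kwargs": {"motion": [{"travel":[-0.1,0.061,0],"rot":[0,0,0],"claw":0},{"travel":[-0.06,0.037,0],"rot":[0,0,0],"claw":0},{"travel":[0,0,0],"rot":[0,0,0],"claw":0},{"travel":[0,0,0],"rot":[0,0,0],"claw":0}]}}

```text
t: 57.0
ee_pos: [0.5998, -0.1959, 0.298]
orientation: [-3.139, -0.001, 1.289]
force: [-0.0, 0.2, -0.3]
finger_gap: 0.0856
gripper_force: 0.0
```

```bash
python3 go.py .5997 -.1971 .2004 73.76
```

```text
t 57.0 pos [ 0.5998 -0.1959  0.298 ] rpy [-1.7983e+02 -5.0000e-02  7.3850e+01] gap 0.0856 travel [-0.0063  0.0027  0.4881] rows 1.6 rot [-0.0019 -0.0005  0.001 ] F [-0.   0.2 -0.3]
```

Emit:
{"fn": "apply_moves", "kwargs": {"motion": [{"travel":[-0.005,0.001,0.1],"rot":[0,0,0],"claw":0},{"travel":[0,0,0.17],"rot":[0,0,0],"claw":0},{"travel":[0,0,0.15],"rot":[0,0,0],"claw":0},{"travel":[0,0,0.07],"rot":[0,0,0],"claw":0},{"travel":[0,0,0],"rot":[0,0,0],"claw":0},{"travel":[0,0,0],"rot":[0,0,0],"claw":0}]}}

```text
t: 57.75
ee_pos: [0.6007, -0.1986, 0.2015]
orientation: [3.141, 0.0, 1.288]
force: [0.0, 0.5, 0.3]
finger_gap: 0.0858
gripper_force: 0.0
```

Emit:
{"fn": "apply_moves", "kwargs": {"motion": [{"travel":[0,0,0],"rot":[0,0,0],"claw":1},{"travel":[0,0,0],"rot":[0,0,0],"claw":1},{"travel":[0,0,0],"rot":[0,0,0],"claw":1},{"travel":[0,0,0],"rot":[0,0,0],"claw":1},{"travel":[0,0,0],"rot":[0,0,0],"claw":1},{"travel":[0,0,0],"rot":[0,0,0],"claw":1},{"travel":[0,0,0],"rot":[0,0,0],"claw":1}]}}

```text
t: 58.62
ee_pos: [0.6002, -0.1988, 0.2013]
orientation: [-3.141, 0.0, 1.287]
force: [-1.4, -0.1, 6.8]
finger_gap: 0.0456
gripper_force: 41.1
```

```bash
python3 go.py .4991 .2920 .33 73.76
```

```text
t 58.62 pos [ 0.6002 -0.1988  0.2013] rpy [-1.7999e+02  2.0000e-02  7.3760e+01] gap 0.0456 travel [ 2.2144 -1.1718 -0.6437] rows 8.6 rot [-0.0001  0.0002  0.    ] F [-1.4 -0.1  6.8]
```

Emit:
{"fn": "apply_moves", "kwargs": {"motion": [{"travel":[0,0,-0.05],"rot":[0,0,0],"claw":1},{"travel":[0,0,-0.15],"rot":[0,0,0],"claw":1},{"travel":[0,0,-0.22],"rot":[0,0,0],"claw":1},{"travel":[0,0,-0.18],"rot":[0,0,0],"claw":1},{"travel":[0,0,-0.08],"rot":[0,0,0],"claw":1},{"travel":[0,0,0],"rot":[0,0,0],"claw":1},{"travel":[0.13,-0.069,0],"rot":[0,0,0],"claw":1},{"travel":[0.22,-0.117,0],"rot":[0,0,0],"claw":1}]}}

```text
t: 59.62
ee_pos: [0.583, -0.1203, 0.3338]
orientation: [-3.136, -0.001, 1.285]
force: [0.2, 0.7, -1.3]
finger_gap: 0.0459
gripper_force: 41.6
```

Emit:
{"fn": "apply_moves", "kwargs": {"motion": [{"travel":[0.22,-0.117,0],"rot":[0,0,0],"claw":1},{"travel":[0.22,-0.117,0],"rot":[0,0,0],"claw":1},{"travel":[0.22,-0.117,0],"rot":[0,0,0],"claw":1},{"travel":[0.22,-0.117,0],"rot":[0,0,0],"claw":1},{"travel":[0.22,-0.117,0],"rot":[0,0,0],"claw":1},{"travel":[0.22,-0.117,0],"rot":[0,0,0],"claw":1},{"travel":[0.22,-0.117,0],"rot":[0,0,0],"claw":1},{"travel":[0.15,-0.079,0],"rot":[0,0,0],"claw":1}]}}

```text
t: 60.62
ee_pos: [0.5032, 0.2563, 0.3345]
orientation: [-3.135, 0.002, 1.29]
force: [0.1, -0.2, -1.1]
finger_gap: 0.046
gripper_force: 41.6
```

Emit:
{"fn": "apply_moves", "kwargs": {"motion": [{"travel":[0.11,-0.058,0],"rot":[0,0,0],"claw":1},{"travel":[0.06,-0.032,0],"rot":[0,0,0],"claw":1},{"travel":[0,0,0],"rot":[0,0,0],"claw":1},{"travel":[0,0,0],"rot":[0,0,0],"claw":1}]}}

```text
t: 61.12
ee_pos: [0.4982, 0.2907, 0.3361]
orientation: [-3.139, 0.001, 1.287]
force: [-0.3, -0.2, -1.1]
finger_gap: 0.0459
gripper_force: 41.6
```

```bash
python3 go.py .4985 .2905 .1953 73.76;python3 - <<'E'
from h import *
Q=cloud("side",eyes.camera("side")[1])
for nm,lo,hi,b in(("jar",.1,.13,(.42,.54,.17,.26)),("shk",.085,.11,(.46,.58,.3,.4))):
    m=(Q[:,:,2]>lo)&(Q[:,:,2]<hi)&(Q[:,:,0]>b[0])&(Q[:,:,0]<b[1])&(Q[:,:,1]>b[2])&(Q[:,:,1]<b[3]);q=Q[m];print(nm,len(q),np.round((q.min(0)+q.max(0))/2,4),np.round(np.ptp(q,axis=0),3))
E
```

```text
t 61.12 pos [0.4982 0.2907 0.3361] rpy [-1.7987e+02  6.0000e-02  7.3740e+01] gap 0.0459 travel [3.000e-04 3.500e-03 7.041e-01] rows 2.3 rot [-0.0014  0.0007 -0.0002] F [-0.3 -0.2 -1.1]
jar 204 [0.4798 0.2278 0.1113] [0.045 0.045 0.022]
shk 85 [0.5131 0.3435 0.0946] [0.032 0.032 0.019]
```

Emit:
{"fn": "apply_moves", "kwargs": {"motion": [{"travel":[0,0,0.1],"rot":[0,0,0],"claw":1},{"travel":[0,0,0.15],"rot":[0,0,0],"claw":1},{"travel":[0,0,0.17],"rot":[0,0,0],"claw":1},{"travel":[0,0,0.12],"rot":[0,0,0],"claw":1},{"travel":[0,0,0.06],"rot":[0,0,0],"claw":1},{"travel":[0,0,0.02],"rot":[0,0,0],"claw":1},{"travel":[0,0,0],"rot":[0,0,0],"claw":1},{"travel":[0,0,0],"rot":[0,0,0],"claw":1}]}}

```text
t: 62.18
ee_pos: [0.4987, 0.2916, 0.2136]
orientation: [3.141, -0.001, 1.287]
force: [-0.1, -0.4, -1.9]
finger_gap: 0.0455
gripper_force: 41.6
```

```bash
python3 go.py .4985 .2905 .1953 73.76
```

```text
t 62.17 pos [0.4987 0.2916 0.2136] rpy [ 1.7999e+02 -7.0000e-02  7.3770e+01] gap 0.0455 travel [-0.0058  0.0007  0.0916] rows 0.3 rot [ 0.0001 -0.0008  0.0001] F [-0.1 -0.4 -1.9]
```

Emit:
{"fn": "apply_moves", "kwargs": {"motion": [{"travel":[-0.003,0,0.03],"rot":[0,0,0],"claw":1},{"travel":[0,0,0.035],"rot":[0,0,0],"claw":1},{"travel":[0,0,0.017],"rot":[0,0,0],"claw":1},{"travel":[0,0,0.01],"rot":[0,0,0],"claw":1},{"travel":[0,0,0.005],"rot":[0,0,0],"claw":1},{"travel":[0,0,0],"rot":[0,0,0],"claw":1},{"travel":[0,0,0],"rot":[0,0,0],"claw":1}]}}

```text
t: 63.05
ee_pos: [0.4977, 0.2913, 0.1954]
orientation: [-3.14, -0.001, 1.287]
force: [-3.7, -0.3, 12.3]
finger_gap: 0.0457
gripper_force: 42.8
```

Emit:
{"fn": "apply_moves", "kwargs": {"motion": [{"travel":[0,0,-0.004],"rot":[0,0,0],"claw":0.3},{"travel":[0,0,0],"rot":[0,0,0],"claw":0},{"travel":[0,0,0],"rot":[0,0,0],"claw":0},{"travel":[0,0,0],"rot":[0,0,0],"claw":0},{"travel":[0,0,-0.2],"rot":[0,0,0],"claw":0},{"travel":[0,0,-0.28],"rot":[0,0,0],"claw":0},{"travel":[0,0,-0.1],"rot":[0,0,0],"claw":0},{"travel":[0,0,0],"rot":[0,0,0],"claw":0}]}}

```text
t: 64.05
ee_pos: [0.4988, 0.2911, 0.3117]
orientation: [3.14, -0.003, 1.288]
force: [-0.3, -0.6, -0.5]
finger_gap: 0.0854
gripper_force: 0.0
```

Emit:
{"fn": "apply_moves", "kwargs": {"motion": [{"travel":[-0.15,0,0],"rot":[0,0,0],"claw":0},{"travel":[-0.28,0,0],"rot":[0,0,0],"claw":0},{"travel":[-0.28,0,0],"rot":[0,0,0],"claw":0},{"travel":[-0.28,0,0],"rot":[0,0,0],"claw":0},{"travel":[-0.28,0,0],"rot":[0,0,0],"claw":0},{"travel":[-0.28,0,0],"rot":[0,0,0],"claw":0},{"travel":[-0.28,0,0],"rot":[0,0,0],"claw":0},{"travel":[-0.15,0,0],"rot":[0,0,0],"claw":0}]}}

```text
t: 65.05
ee_pos: [0.3859, -0.0911, 0.3086]
orientation: [-3.137, -0.0, 1.285]
force: [-0.3, -0.2, 0.2]
finger_gap: 0.0856
gripper_force: 0.0
```

Emit:
{"fn": "apply_moves", "kwargs": {"motion": [{"travel":[-0.28,0,0],"rot":[0,0,0],"claw":0},{"travel":[-0.28,0,0],"rot":[0,0,0],"claw":0},{"travel":[0,0,0],"rot":[0,0,0],"claw":0},{"travel":[0,0,0],"rot":[0,0,0],"claw":0}]}}

```text
t: 65.55
ee_pos: [0.3553, -0.1962, 0.3088]
orientation: [-3.137, -0.002, 1.286]
force: [-0.1, 0.5, -0.4]
finger_gap: 0.0851
gripper_force: 0.0
```

```bash
python3 st.py; python3 - <<'E'
from h import *
p,d=eyes.camera("top");Q=cloud("top",d);Q0=cloud("top",np.load("top0.npy"))
for nm,lo,hi,b in(("mill",.135,.18,(.42,.56,.24,.34)),("jar",.1,.125,(.42,.54,.17,.26)),("shk",.085,.11,(.46,.58,.325,.4)),("mug",.07,.1,(.62,.8,-.12,.03)),("garlic",.03,.07,(.68,.82,.03,.14))):
  for q in(Q0,Q):
    m=(q[:,:,2]>lo)&(q[:,:,2]<hi)&(q[:,:,0]>b[0])&(q[:,:,0]<b[1])&(q[:,:,1]>b[2])&(q[:,:,1]<b[3]);r=q[m];print(nm,len(r),np.round((r.min(0)+r.max(0))/2,4))
cv2.imwrite("pics/t6.png",p[120:330,120:420][:,:,::-1].repeat(2,0).repeat(2,1))
print(bot.get_obs()["ee_pos"])
E
```

```text
top 2030 ((530.7899780273438, 28.966163635253906), (244.85476684570312, 84.46682739257812), 76.7018051147461) plane [-0.0018  0.001   0.046 ]
side 1083 ((524.3079833984375, -2.5163192749023438), (183.92713928222656, 58.01279830932617), 85.97767639160156) plane [-0.0134  0.0056  0.0466]
mill 459 [0.4952 0.2912 0.1492]
mill 456 [0.4911 0.2913 0.1495]
jar 391 [0.4815 0.2306 0.1115]
jar 390 [0.4796 0.2307 0.112 ]
shk 201 [0.5148 0.3484 0.0957]
shk 207 [0.5146 0.3491 0.0944]
mug 310 [ 0.7612 -0.0552  0.0814]
mug 312 [ 0.7613 -0.0553  0.0814]
garlic 335 [0.7746 0.0991 0.0457]
garlic 332 [0.7759 0.1002 0.0436]
[ 0.35600967 -0.19534928  0.30944107]
```

View pics/t6.png

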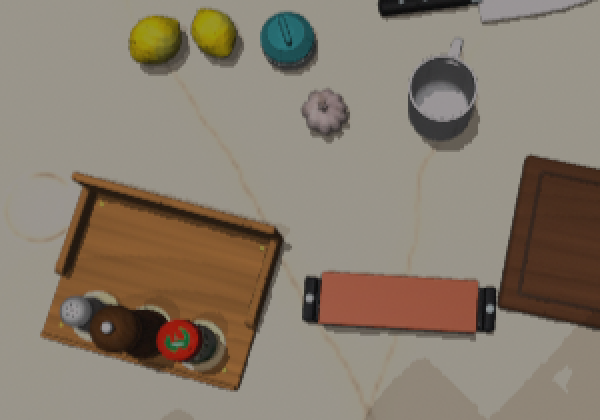

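The stone lies centred in the holder at about (400,300). The shaker (75,310), mill (115,327) and jar (178,340) are within 5 mm of where they started, and the mug and garlic haven't moved.

```bash
python3 -c "
from cell import ticket
print(ticket.job_done())"
```

```text
the job is handed in; nothing more can be done
None
```

I handed the job in at about 66 s: by camera the whetstone sits level and centred in the holder, red face up, with the mill, jar and shaker upright within 5 mm of their starting places and the mug and garlic unmoved; the hand-in call returned no verdict.

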